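Pack the two-layer lunch box and clip its divider in

TASK

Pack the lunch box in layers: slide the yellow-lidded tub that is already in it right up against one end so that there is room, set the red-lidded tub flat on the bottom beside it, then fit the divider over them: one edge goes in tilted under the box's lip, the other edge is pressed down, slowly and gently, until the orange clip snaps over it. Finally stand the green-lidded pot on the divider, and leave everything else on the worktop where it is.

Things in the scene. Friction and masses are not known exactly. Their poses are not given: they have to be found in the camera images.
- lunch_box: Teal open lunch box that does not move on the worktop (non-slip feet). Outside 136 (x) x 190 (y) x 70 mm high, inside 126 x 180 mm; walls 5 mm, floor 3 mm thick. Origin: centre of its underside; x across its width, y along its length, z up. A fixed lip is at its +y end, an orange spring clip in the middle of its -y end, a ledge along each long wall.
- ledge (a point): Centre of the box at the height of the ledges' tops, 48 mm over the box's underside (axes as the box). The ledges run along both long walls, 10 mm wide, 106 mm apart, and carry the divider; the tubs stand below it.
- lip (a point): Middle of the lip's lower inner edge: box frame 0, +82, +57 mm; axes as the box. The lip runs over the whole width, juts 8 mm in from the end wall and is 5 mm thick: 9 mm of height between ledge and lip for the divider's 4 mm edge.
- clip_nose (a point): Tip of the clip's nose: 6 mm inside the -y end wall, about 54 mm above the box's underside, 36 mm wide. From there the nose's slope rises to the wall at about 68 mm.
- clip (a joint): Angle of the orange leaf clip, rad: 0 = upright (snapped shut), grows as it bends outwards. A spring holds it at 0. The divider's edge, pressed down on the nose's slope, bends it out about 0.1 rad and slips under the tip; this takes some 6 to 18 N down near that edge (its weight won't do), then the divider stops hard on the ledges. Press slowly (20 mm/s): over 80 N would crack it.
- divider: Cream divider plate, 118 (x) x 177 (y) x 4 mm, rounded corners, 0.14 kg, with an upright fence across its middle as a grip. Origin: centre of the plate's underside; z up. Starts flat on the hob, fence up; either end may go under the lip. Too long to pass straight down between lip and clip: the lip end goes in first, some 0.2 rad lower. In place it has 3 mm of play endways, 8 mm sideways.
- fence (a point): Middle of the top of the divider's fence, 36 mm above the plate's underside; axes as the divider. The fence is 10 mm thick (y), 84 mm long (x).
- tub_yellow: Closed food tub with a yellow lid, 56 (x) x 92 (y) x 41 mm, 0.11 to 0.24 kg. Origin: centre of its underside. Starts loose on the floor near the middle of the lunch box, its 92 mm side across the box, with a gap of 50 to 75 mm to either end wall.
- tub_red: Food tub like the other but with a red lid, 56 (x) x 92 (y) x 41 mm, 0.11 to 0.24 kg. Origin: centre of its underside. Starts on the worktop; grasp it across its 56 mm side. It goes in with its 92 mm side across the box.
- snack_pot: Round cream pot with a green lid, 58 mm in diameter, 46 mm high, about 0.1 to 0.2 kg. Origin: centre of its underside. Starts on the worktop.
- espresso_cup: Bystander: cream espresso cup, 64 mm wide, 51 mm high; origin at its underside.
- salt_shaker: Bystander: salt shaker, 44 mm in diameter, 90 mm high; origin at its underside.
- pepper_mill: Bystander: wooden pepper mill, 58 mm in diameter, 140 mm high; origin at its underside.
- spice_jar: Bystander: spice jar with a dark cap, 41 mm in diameter, 105 mm high; origin at its underside.

How it is judged (in metres and radians):
On the way, in this order (a step that is already met when the one before it is completed fails the run):
1. the yellow-lidded tub has been slid to an end of the box, within 5 mm of that end wall, still flat on the floor ((y of tub_yellow in the frame of lunch_box above 0.057 m or y of tub_yellow in the frame of lunch_box below -0.057 m) and z of tub_yellow in the frame of lunch_box between 0 and 0.006 m and angle between tub_yellow's own z axis and vertical below 0.06 rad and x of tub_yellow in the frame of lunch_box between -0.03 and 0.03 m and y of tub_yellow in the frame of lunch_box between -0.07 and 0.07 m), for 0.2 s.
2. both tubs stand flat on the floor of the box (z of tub_yellow in the frame of lunch_box between 0 and 0.006 m and angle between each of tub_yellow, tub_red's own z axis and vertical below 0.06 rad and x of tub_yellow in the frame of lunch_box between -0.03 and 0.03 m and y of tub_yellow in the frame of lunch_box between -0.07 and 0.07 m and z of tub_red in the frame of lunch_box between 0 and 0.006 m and x of tub_red in the frame of lunch_box between -0.03 and 0.03 m and y of tub_red in the frame of lunch_box between -0.07 and 0.07 m), for 0.2 s.
3. the divider lies level on the ledges over both tubs, one edge under the lip, the clip snapped back over the other (all of step 2 and z of divider in the frame of lunch_box between 0.044 and 0.0505 m and angle between divider's own z axis and vertical below 0.025 rad and y of divider in the frame of lunch_box between -0.006 and 0.006 m and x of divider in the frame of lunch_box between -0.006 and 0.006 m and value of joint clip below 0.03 rad), for 0.2 s.
At the end, for the whole second after the job is handed in: Both tubs stand flat on the box floor; the divider lies on the ledges over them, level within 1.4 degrees, under the lip, the clip back within 0.03 rad of upright over its edge; the green-lidded pot stands upright on the divider plate, at rest (all of step 3 and z of snack_pot in the frame of divider between 0.001 and 0.008 m and angle between snack_pot's own z axis and vertical below 0.06 rad and x of snack_pot in the frame of divider between -0.06 and 0.06 m and y of snack_pot in the frame of divider between -0.085 and 0.085 m and linear speed of each of snack_pot, divider below 0.02 m/s); the robot touches nothing.
It fails at once if the divider is forced against the box with more than 80 N (contact force between divider and lunch_box above 80 N).
It fails at once if a tub or the pot is tipped by more than 40 degrees (angle between any of tub_yellow, tub_red, snack_pot's own z axis and vertical above 0.7 rad).
It fails at once if a bystander is shifted by more than 30 mm (distance of any of espresso_cup, salt_shaker, pepper_mill, spice_jar from where it was at the start of the episode above 0.03 m).
It also fails if it takes over 72 s, if anything falls off the work surface, if the arm or the gripper's body presses on something with over 40 N, if the wrist force passes 120 N, or if a joint passes its speed limit or range.

ROBOT

A 6-joint arm with a two-finger parallel gripper is mounted at the origin on a cart in front of the work surface, level with it; the furniture and walls round the work are solid. World frame = base frame: x ahead of the robot, y to its left, z up, the work surface at z = 0. Lengths are in mm, angles in rad, forces in N, time in s.
With the tool pointing down it reaches from about 300 to 875 mm from the base axis. Payload 4.2 kg.
Tool frame: the origin (TCP) lies midway between the tips of the shut fingers; the grasp point (between the pads) lies 19 mm behind it; z points along the fingers, y is the line along which they close (so a half turn about z gives the same grasp; the last joint's range is limited). The gripper opens to 85 mm and grips with 20 to 120 N. Pads are 22 mm wide; open, the fingers measure 114 mm over their backs; the gripper's body (76 mm by 85 mm) begins 54 mm behind the grasp point. The pads swing forward as they close: fully open they stand 13 mm farther back than shut.
Start: joints at [-1.222, 0.32, 1.565, -0, 1.257, -0.02], TCP at [207.289, -536.351, 231.338] pointing down, gripper open.
Joint ranges: [-3.11, 3.11], [-0.84, 2.01], [0.21, 2.61], [-1.34, 4.49], [0.05, 2.63], [-2.56, 2.56]. Speed limits (rad/s): [2.57, 2.57, 3.14, 3.14, 3.14, 3.14].

INTERFACE

Orientations are given as a unit quaternion [w, x, y, z].
In Python, from cell import read_state, imaging, robot, finder gives the robot as it stands.
- The arm moves only by the tool servo_tool, never from a script. Its argument "deltas" is a list of rows, each an object of numbers: "x", "y", "z": the shift along the tool's x, y, z scaled (see below); "ax", "ay", "az": the turn, a rotation vector about the tool's x, y, z scaled (see below); "jaw": the closure, from -1 (fully open) to 1 (shut). In form: [{"x": .., "y": .., "z": .., "ax": .., "ay": .., "az": .., "jaw": ..}, ...]. A call has 1 to 5 rows; each row is the pose to reach, as a shift and turn from the pose commanded when the call began, along the tool's axes at that moment; what a row does not reach only later rows make up. The controller multiplies each number of a shift by 500 mm and each number of a turn by 0.5 rad. A row lasts 1/12 s, in which the tool goes at most 41.7 mm and 7.16 degrees, less where a joint would pass 70% of its speed; a pose out of reach is approached as far as the arm can. A call with a number of a shift or a turn outside -1 to 1 is refused whole. A call with a gripper value outside its range is refused whole. The fingers move at their own pace and stop on an object; "squeeze" is the grip in N (left out, the last holds). Time passes only in rows, so rows that repeat a pose let the fingers close. It gives the time, the measured TCP pose, the force, the opening and the grip force at its end, in the units of the state.
- read_state(): the state, without advancing time (a new reading comes with each control period).
- imaging.camera(name): name is "scene" or "top"; returns (picture, depth): 420x560x3 uint8, red, green, blue; 420x560 float32, mm along the optical axis (not along the pixel's ray), 0 where there is no reading.
- imaging.camera_params(name): a dict with "fov_y" (degrees; the focal length in pixels is half the picture's height over the tangent of half this angle, whatever the lens; pixels are square), "cx", "cy" (the principal point, pixels), "R" (3x3) and "t" (3): a world point X has camera coordinates R X + t. Camera axes: x right, y down, z forward; pixel columns grow to the right and rows downward; lengths in mm; the calibration is good to about 2 mm. A picture is of the moment at which its call begins. camera_params takes no time and is no camera call.
- robot.close_job(): hands the job in; it is judged then, once.
Trained networks look in the newest picture that a camera, given by its name, has taken for a name from the list of things; names that differ only in an ending like _2 or _b are one class to them, and where a whole thing is asked for, a point or a joint stands for the part that bears it (a point fixed in the world has none). Each returns a list of dicts, best first, with "confidence" (0 to 1); they miss things now and then, are a little off and sometimes report something else, mostly with a low value. They report only what shows in the picture. A call takes as long as a camera call.
- finder.spot_in(label, camera): "box" ([centre column, centre row, width, height] in pixels, round what is visible of it).
- finder.silhouettes(label, camera): "mask" (420x560 bool, what is visible of it) and "box" ([centre column, centre row, width, height] in pixels, round what is visible of it).
The state is a dict: "time": time; "qpos": joint angles; "qd": joint speeds; "effort": joint torques, N m; "position": TCP position; "tool_rot": TCP orientation; "wrist_force": force on the tool from outside, world axes, zero at the start; "torque": the same for the moment, N m; "finger_gap": finger opening in mm; "grasp_force": force on a finger pad.
Only numpy, scipy, OpenCV 4.12 (cv2) and the standard library are available. Lean on these libraries where they do the work, as an engineer would, in place of code of your own. Each camera call takes 0.05 s, during which the arm holds its last target. There are 200 camera calls.

## Working session

There is one attempt and no reset: what is moved stays moved. The work goes in short steps, Python scripts to look and compute and a tool call to move; the robot and the scene stay as the last step left them, time stands still between calls to the robot, and variables do not carry over. Pictures are saved under pics/ and viewed, at most 10 in all, crops included, and the job is handed in when it is done.

Besides the shell and the picture viewer there is one more tool, called after "Emit:" as name([rows], argument=value, ...), one row to a line, values as JSON. servo_tool: Moves the arm, as the interface text tells. Shifts and turns lie within -1 to 1; 1 stands for 500 mm of shift or 0.5 rad of turn. Its arguments: {"type":"object","properties":{"deltas":{"type":"array","items":{"type":"object","properties":{"x":{"type":"number","minimum":-1,"maximum":1},"y":{"type":"number","minimum":-1,"maximum":1},"z":{"type":"number","minimum":-1,"maximum":1},"ax":{"type":"number","minimum":-1,"maximum":1},"ay":{"type":"number","minimum":-1,"maximum":1},"az":{"type":"number","minimum":-1,"maximum":1},"jaw":{"type":"number"}}}},"squeeze":{"type":"number"}},"required":["deltas"]}

```bash
ls; mkdir -p pics; cat > h.py <<'E'
import numpy as np, cv2
from cell import read_state, imaging, robot, finder
def cam(n):
    rgb,d=imaging.camera(n); return rgb,d
def cloud(n,d):
    p=imaging.camera_params(n); H,W=d.shape
    f=H/2/np.tan(np.radians(p["fov_y"])/2)
    v,u=np.mgrid[0:H,0:W]
    c=np.stack([(u-p["cx"])/f*d,(v-p["cy"])/f*d,d],-1)
    X=(c-np.array(p["t"]))@np.array(p["R"])
    X[d<=0]=np.nan
    return X
E
python3 - <<'E'
from h import *
for n in("scene","top"):
    r,d=cam(n); p=imaging.camera_params(n); print(n,p); np.savez(f"{n}0.npz",r=r,d=d)
    cv2.imwrite(f"pics/{n}0.png",r[...,::-1])
    X=cloud(n,d)
    for l in["lunch_box","divider","tub_yellow","tub_red","snack_pot","espresso_cup","salt_shaker","pepper_mill","spice_jar"]:
        for m in finder.silhouettes(l,n)[:2]:
            P=X[m["mask"]]; P=P[~np.isnan(P[:,0])]
            if len(P)<5: continue
            z=np.percentile(P[:,2],95); T=P[P[:,2]>z-6]
            print(l,round(m["confidence"],2),np.round(m["box"]),"top z",round(z,1),"med",np.median(T,0).round(1),"lo",np.percentile(T,2,0).round(),"hi",np.percentile(T,98,0).round())
print(read_state())
E
```

```text
pics
scene {'fov_y': 47.277481984321554, 'cx': 279.00417157690475, 'cy': 204.5261871365311, 'R': array([[ 0.64312271, -0.76573287,  0.00680738],
       [-0.5857664 , -0.49765963, -0.63969728],
       [ 0.493225  ,  0.40741632, -0.7685968 ]]), 't': array([-424.04394074,  342.34824369, 1310.49396931])}
lunch_box 0.72 [256. 195.  53.  31.] top z 73.9 med [5.678e+02 3.000e-01 7.140e+01] lo [ 183. -354.   68.] hi [583. 108. 651.]
divider 0.66 [361. 299.  68.  46.] top z 12.2 med [ 520.1 -502.5    9.1] lo [ 472. -523.    6.] hi [ 552. -340.   14.]
salt_shaker 0.64 [356. 223.  16.  25.] top z 87.5 med [ 690.2 -287.3   85.2] lo [ 676. -299.   82.] hi [ 704. -274.   92.]
salt_shaker 0.21 [254. 194.  50.  32.] top z 73.8 med [567.9   6.7  71.4] lo [ 178. -322.   68.] hi [585. 110. 662.]
pepper_mill 0.93 [348. 202.  20.  33.] top z 127.2 med [ 727.6 -228.6  125.2] lo [ 709. -245.  121.] hi [ 744. -210.  139.]
spice_jar 0.57 [370. 206.  21.  26.] top z 105.9 med [ 762.4 -293.5  103.9] lo [ 746. -309.  100.] hi [ 780. -277.  108.]
top {'fov_y': 49.802138345133386, 'cx': 282.29130672258964, 'cy': 
[... 1668 characters left out ...]
pos': array([-1.22200544e+00,  3.19566198e-01,  1.56445149e+00,  2.58055196e-05,
        1.25740493e+00, -2.00029924e-02]), 'qd': array([-1.65675722e-03, -1.93876590e-03, -1.02448247e-03,  5.39295250e-05,
        4.66533991e-04, -7.97532969e-04]), 'effort': array([-1.05327454e-03, -4.15426648e+01, -2.34419328e+01, -1.24891271e-04,
        9.48357842e-05,  2.04640550e-06]), 'position': array([ 207.29966863, -536.36676248,  231.37624607]), 'tool_rot': array([8.18624715e-05, 9.83047728e-01, 1.83349820e-01, 2.60226548e-05]), 'wrist_force': array([ 0.61607981,  0.37876829, -0.20589655]), 'torque': array([ 0.01337786, -0.00618475, -0.02139298]), 'grasp_force': 0.0, 'finger_gap': 85.37792136020953}
```

```bash
python3 - <<'E'
import cv2
a=cv2.imread("pics/top0.png")[140:340,120:480]
cv2.imwrite("pics/top0c.png",cv2.resize(a,(792,440),interpolation=cv2.INTER_CUBIC))
a=cv2.imread("pics/scene0.png")[150:340,200:440]
cv2.imwrite("pics/scene0c.png",cv2.resize(a,(720,570),interpolation=cv2.INTER_CUBIC))
E
```

```text
(no output)
```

View pics/top0c.png

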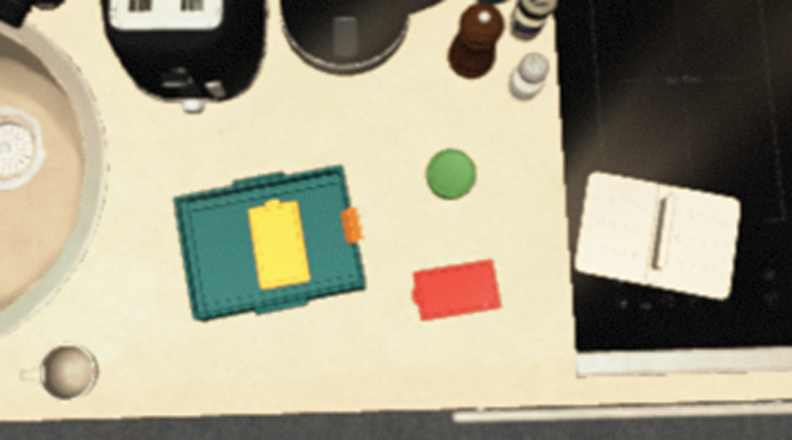

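View pics/scene0c.png

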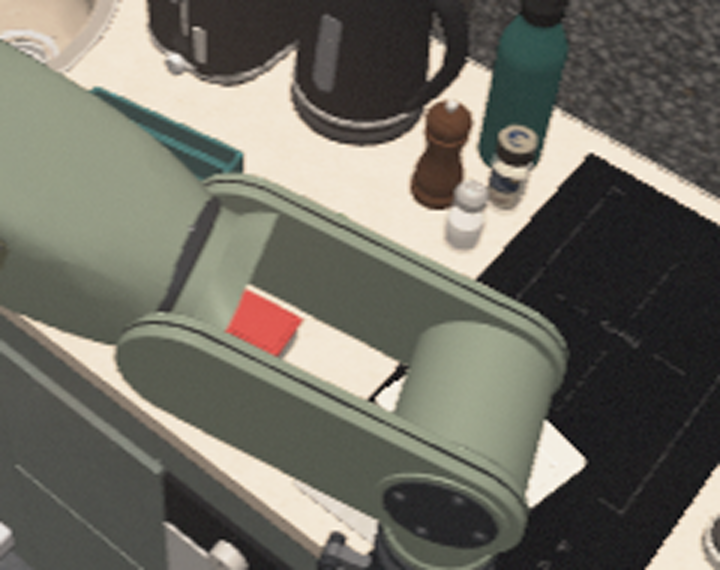

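Top view (crop scale 2.2): the box is at about (270,243), with the clip on its right (world -y) end and the yellow tub near the middle. The red tub is at (457,290), the pot at (451,173) and the divider on the hob at (658,236). In the scene view the arm hides most of the box and the divider.

```bash
cat >> h.py <<'E'
def ray_plane(n,uv,z):
    p=imaging.camera_params(n); f=210/np.tan(np.radians(p["fov_y"])/2)
    R=np.array(p["R"]);c=-R.T@np.array(p["t"])
    uv=np.atleast_2d(uv).astype(float)
    d=np.c_[(uv[:,0]-p["cx"])/f,(uv[:,1]-p["cy"])/f,np.ones(len(uv))]@R
    return (c+d*((z-c[2])/d[:,2])[:,None])
def mask_rect(n,mask,z):
    "min-area rect of largest blob projected to plane z: centre, dims, angle of long axis from world x"
    m=cv2.resize(mask.astype(np.float32),None,fx=4,fy=4,interpolation=cv2.INTER_CUBIC)>.5
    k,l,s,_=cv2.connectedComponentsWithStats(m.astype(np.uint8))
    b=1+np.argmax(s[1:,4]); m=(l==b)
    m=cv2.morphologyEx(m.astype(np.uint8),cv2.MORPH_OPEN,np.ones((17,17)))
    v,u=np.nonzero(m); uv=np.c_[(u+.5)/4-.5,(v+.5)/4-.5]
    P=ray_plane(n,uv,z)[:,:2]
    cen=P.mean(0); w,V=np.linalg.eigh(np.cov(P.T)); a=np.arctan2(V[1,1],V[0,1])
    return dict(cen=cen.round(1),dims=np.sqrt(12*w[::-1]).round(1),ang=round(float(a),3),rect=cv2.minAreaRect(P.astype(np.float32)))
E
python3 - <<'E'
from h import *
D=np.load("top0.npz");r,d=D["r"],D["d"];X=cloud("top",d)
hsv=cv2.cvtColor(r,cv2.COLOR_RGB2HSV);H,S,V=[hsv[...,i].astype(int) for i in range(3)]
yy,xx=np.mgrid[0:420,0:560]
def roi(x0,x1,y0,y1):return(xx>x0)&(xx<x1)&(yy>y0)&(yy<y1)
box=roi(190,295,205,295)
M={"yel":(box&(H>20)&(H<35)&(S>120),44),"red":(roi(295,360,245,300)&((H<8)|(H>170))&(S>120),41),
"pot":(roi(300,350,195,240)&(H>40)&(H<85)&(S>90),46),
"div":(roi(375,465,205,285)&(V>110)&(S<90),8),
"boxrim":(box&(H>75)&(H<100)&(S>90),70),"clip":(box&(H>5)&(H<18)&(S>150),68)}
for k,(m,z) in M.items():
    P=X[m]
    print(k,m.sum(),mask_rect("top",m,z),"z med",np.nanmedian(P[:,2]).round(1))
T=X[roi(310,350,295,310)];print("table z",np.nanmedian(T[:,2]),"hob",np.nanmedian(X[roi(390,450,290,296)][:,2]))
P=X[M["div"][0]];print("divider z hist",np.histogram(P[:,2],bins=np.arange(-4,56,4)))
# box rim from depth
B=X[box];B=B[(B[:,2]>64)&(B[:,2]<84)];print("rim",cv2.minAreaRect(B[:,:2].astype(np.float32)),np.median(B[:,2]))
F=X[box];F=F[(F[:,2]<20)];print("floor",np.median(F[:,2]))
# toaster / kettle proximity
E
```

```text
yel 867 {'cen': array([506.6,   5.3]), 'dims': array([92.8, 55.5]), 'ang': -2.999, 'rect': ((508.2245178222656, 5.38653564453125), (98.31025695800781, 58.152103424072266), 8.351055145263672)} z med 45.0
red 828 {'cen': array([ 450.3, -190.4]), 'dims': array([90.3, 53.2]), 'ang': 1.697, 'rect': ((450.2957458496094, -189.39840698242188), (55.61661911010742, 95.3075180053711), 7.700887203216553)} z med 42.3
pot 382 {'cen': array([ 580.4, -190.3]), 'dims': array([48.4, 47.3]), 'ang': 2.683, 'rect': ((580.9494018554688, -190.30796813964844), (54.299415588378906, 54.94382858276367), 88.3896484375)} z med 46.8
div 3621 {'cen': array([ 509., -430.]), 'dims': array([180.8, 121.2]), 'ang': 1.349, 'rect': ((509.9136047363281, -429.54022216796875), (184.8275909423828, 124.31932830810547), 77.21812438964844)} z med 11.8
boxrim 3416 {'cen': array([505.2,  19.6]), 'dims': array([201.3, 150.3]), 'ang': 1.748, 'rect': ((506.16802978515625, 14.138893127441406), (147.65512084960938, 188.0961456298828), 9.646585464477539)} z med 7.1
clip 96 {'cen': array([523.1, -76.6]), 'dims': array([33.3, 16. ]), 'ang': -3.004, 'rect': ((523.3154907226562, -76.89895629882812), (18.6729679107666, 34.00565719604492), 88.51958465576172)} z med 69.8
table z 2.004148208521433 hob 7.000469177998548
divider z hist (array([  32,  111,  317, 1485, 1327,  117,   16,   16,   16,   19,   17,
         93,   39,    1]), array([-4,  0,  4,  8, 12, 16, 20, 24, 28, 32, 36, 40, 44, 48, 52]))
rim ((507.2774963378906, 10.964012145996094), (149.4215545654297, 197.4598846435547), 10.345064163208008) 73.41695823107959
floor 2.6592287646832533
```

```bash
cat >> h.py <<'E'
from scipy.optimize import minimize
def proj(n,P):
    p=imaging.camera_params(n); f=210/np.tan(np.radians(p["fov_y"])/2)
    c=np.asarray(P,float)@np.array(p["R"]).T+np.array(p["t"])
    return np.c_[c[:,0]/c[:,2]*f+p["cx"],c[:,1]/c[:,2]*f+p["cy"]]
def T2(pose,P):
    x,y,a=pose; P=np.asarray(P,float); c,s=np.cos(a),np.sin(a)
    return np.c_[x+c*P[:,0]-s*P[:,1],y+s*P[:,0]+c*P[:,1],P[:,2]]
def fit(n,mask,size,z0,z1,p0,ign=None,S=8):
    "fit a prism (w,l) between z0,z1 to a mask; ign: box-frame polygons to leave out at z1"
    w,l=size; q=np.array([[-w,-l],[w,-l],[w,l],[-w,l]])/2
    C=np.r_[np.c_[q,[z0]*4],np.c_[q,[z1]*4]]
    uv=proj(n,T2(p0,C)); o=np.floor(uv.min(0)-12).astype(int); e=np.ceil(uv.max(0)+12).astype(int)
    m=mask[o[1]:e[1],o[0]:e[0]].astype(np.float32)
    def img(pose,polys):
        im=np.zeros((m.shape[0]*S,m.shape[1]*S),np.uint8)
        for p in polys:
            u=((proj(n,T2(pose,p))-o+.5)*S*16-8*1).round().astype(np.int32)
            cv2.fillConvexPoly(im,cv2.convexHull(u),1,shift=4)
        return cv2.resize(im.astype(np.float32),(m.shape[1],m.shape[0]),interpolation=cv2.INTER_AREA)
    W=1-img(p0,ign) if ign else 1
    cost=lambda v:(W*np.abs(img((p0[0]+v[0],p0[1]+v[1],p0[2]+v[2]/60),[C])-m)).sum()
    b=minimize(cost,[0,0,0],method="Nelder-Mead",options=dict(initial_simplex=[[0,0,0],[4,0,0],[0,4,0],[0,0,4]],xatol=.02,fatol=.05))
    v=b.x; return np.array([p0[0]+v[0],p0[1]+v[1],p0[2]+v[2]/60]).round(3),round(b.fun,1)
def masks(r):
    hsv=cv2.cvtColor(r,cv2.COLOR_RGB2HSV);H,S,V=[hsv[...,i].astype(int) for i in range(3)]
    return dict(teal=(H>75)&(H<100)&(S>90),yel=(H>20)&(H<35)&(S>120),red=((H<8)|(H>170))&(S>120),grn=(H>40)&(H<80)&(S>90),org=(H>5)&(H<18)&(S>150),cream=(V>110)&(S<90))
E
python3 - <<'E'
from h import *
r=np.load("top0.npz")["r"];m=masks(r)
hd=[np.array([[s*67,-40,70],[s*67,40,70],[s*90,40,70],[s*90,-40,70],[s*67,-40,45],[s*67,40,45],[s*90,40,45],[s*90,-40,45]]) for s in(1,-1)]
clip=[np.array([[-25,-125,70],[25,-125,70],[25,-92,70],[-25,-92,70],[-25,-125,40],[25,-125,40]])]
b=m["teal"]|m["yel"]|m["org"]
inn=[np.array([[-55,-80,70],[55,-80,70],[55,80,70],[-55,80,70]])]
B=fit("top",b,(136,190),0,70,(506.5,11,.175),hd+clip+inn);print("box",B)
Y=fit("top",m["yel"],(56,92),44,44,(506.6,5.3,1.71));print("yellow",Y)
c,s=np.cos(B[0][2]),np.sin(B[0][2]);d=Y[0][:2]-B[0][:2];print("yellow in box",c*d[0]+s*d[1],-s*d[0]+c*d[1])
print("red",fit("top",m["red"],(56,92),41,41,(450.3,-190,.126)))
print("div",fit("top",m["cream"],(118,177),5,9.5,(509,-430,-.222)))
E
```

```text
box (array([5.08317e+02, 1.32210e+01, 1.63000e-01]), np.float64(179.0))
yellow (array([506.602,   5.128,   1.717]), np.float64(40.0))
yellow in box -3.0055927803879867 -7.707417598552691
red (array([ 4.50399e+02, -1.90531e+02,  1.36000e-01]), np.float64(63.5))
div (array([ 5.09326e+02, -4.30066e+02, -2.18000e-01]), np.float64(1057.4))
```

```bash
cat >> h.py <<'E'
from scipy.spatial.transform import Rotation as Ro
BOX=(508.3,13.2,.165)
def b2w(x,y,z,box=None):
    return T2(box or BOX,[[x,y,z]])[0]
def down(yaw,tilt=0):
    "tool down with its x at yaw; tilt = turn about tool x"
    x=[np.cos(yaw),np.sin(yaw),0];z=[0,0,-1.]
    return Ro.from_matrix(np.c_[x,np.cross(z,x),z])*Ro.from_rotvec([tilt,0,0])
def plan(*wps,start=None,step=190,turn=.5):
    "wps: (xyz, Rotation). prints, per call, the last row's numbers"
    s=read_state();q=s["tool_rot"]
    p,R=start or (s["position"],Ro.from_quat([q[1],q[2],q[3],q[0]]))
    for P,Q in wps:
        P=np.array(P,float);n=max(1,int(np.ceil(max(np.linalg.norm(P-p)/step,(R.inv()*Q).magnitude()/turn))))
        rv=(R.inv()*Q).as_rotvec()
        for i in range(n):
            d=R.inv().apply((P-p)/(n-i))/500; a=(R.inv()*Q).as_rotvec()/(n-i)/.5
            d,a=d.round(3),a.round(3);print("d",d.tolist(),"a",a.tolist())
            p=p+R.apply(d*500);R=R*Ro.from_rotvec(a*.5)
        print("  ->",p.round(1))
E
python3 - <<'E'
from h import *
w=b2w(-3,45,230);print(w)
D=down(.165+np.pi/2)
plan((w,D),([w[0],w[1],80],D))
E
```

```text
[497.94939004  57.096069   230.        ]
d [0.243, -0.224, 0.001] a [0.0, 0.0, -0.684]
d [0.304, -0.13, 0.001] a [0.0, 0.0, -0.683]
d [0.33, -0.021, 0.0] a [0.0, 0.0, -0.684]
d [0.317, 0.09, 0.001] a [0.0, 0.0, -0.683]
  -> [497.8  57.  229.8]
d [0.0, 0.0, 0.3] a [0.0, 0.0, -0.0]
  -> [497.8  57.   79.8]
```

Emit:
servo_tool([
  {"x":0.049,"y":-0.045,"az":-0.137,"jaw":0.3},
  {"x":0.097,"y":-0.09,"az":-0.274,"jaw":0.3},
  {"x":0.146,"y":-0.134,"az":-0.41,"jaw":0.3},
  {"x":0.194,"y":-0.179,"az":-0.547,"jaw":0.3},
  {"x":0.243,"y":-0.224,"az":-0.684,"jaw":0.3},
], squeeze=30)

```text
validation failed for argument at $.de...
```

Emit:
servo_tool([
  {"x":0.061,"y":-0.026,"az":-0.137,"jaw":0.3},
  {"x":0.122,"y":-0.052,"az":-0.273,"jaw":0.3},
  {"x":0.182,"y":-0.078,"az":-0.41,"jaw":0.3},
  {"x":0.243,"y":-0.104,"az":-0.546,"jaw":0.3},
  {"x":0.304,"y":-0.13,"az":-0.683,"jaw":0.3},
])

```text
validation failed for argument at $.de...
```

Emit:
servo_tool([
  {"x":0.066,"y":-0.004,"az":-0.137,"jaw":0.3},
  {"x":0.132,"y":-0.008,"az":-0.274,"jaw":0.3},
  {"x":0.198,"y":-0.013,"az":-0.41,"jaw":0.3},
  {"x":0.264,"y":-0.017,"az":-0.547,"jaw":0.3},
  {"x":0.33,"y":-0.021,"az":-0.684,"jaw":0.3},
])

```text
validation failed for argument at $.de...
```

Emit:
servo_tool([
  {"x":0.063,"y":0.018,"az":-0.137,"jaw":0.3},
  {"x":0.127,"y":0.036,"az":-0.273,"jaw":0.3},
  {"x":0.19,"y":0.054,"az":-0.41,"jaw":0.3},
  {"x":0.254,"y":0.072,"az":-0.546,"jaw":0.3},
  {"x":0.317,"y":0.09,"az":-0.683,"jaw":0.3},
])

```text
validation failed for argument at $.de...
```

Emit:
servo_tool([
  {"x":0.049,"y":-0.045,"z":0,"ax":0,"ay":0,"az":-0.137,"jaw":0.3},
  {"x":0.097,"y":-0.09,"z":0,"ax":0,"ay":0,"az":-0.274,"jaw":0.3},
  {"x":0.146,"y":-0.134,"z":0,"ax":0,"ay":0,"az":-0.41,"jaw":0.3},
  {"x":0.194,"y":-0.179,"z":0,"ax":0,"ay":0,"az":-0.547,"jaw":0.3},
  {"x":0.243,"y":-0.224,"z":0,"ax":0,"ay":0,"az":-0.684,"jaw":0.3},
], squeeze=30)

```text
time: 1.42
position: [280.6, -386.7, 231.4]
tool_rot: [0.0, 0.937, 0.349, 0.0]
wrist_force: [1.2, 0.6, 0.2]
finger_gap: 30.0
grasp_force: 0.0
```

Emit:
servo_tool([
  {"x":0.061,"y":-0.026,"z":0,"ax":0,"ay":0,"az":-0.137,"jaw":0.3},
  {"x":0.122,"y":-0.052,"z":0,"ax":0,"ay":0,"az":-0.273,"jaw":0.3},
  {"x":0.182,"y":-0.078,"z":0,"ax":0,"ay":0,"az":-0.41,"jaw":0.3},
  {"x":0.243,"y":-0.104,"z":0,"ax":0,"ay":0,"az":-0.546,"jaw":0.3},
  {"x":0.304,"y":-0.13,"z":0,"ax":0,"ay":0,"az":-0.683,"jaw":0.3},
])

```text
time: 1.83
position: [353.4, -238.2, 231.5]
tool_rot: [0.0, 0.864, 0.504, 0.0]
wrist_force: [0.6, 0.6, -0.3]
finger_gap: 30.1
grasp_force: 0.0
```

Emit:
servo_tool([
  {"x":0.066,"y":-0.004,"z":0,"ax":0,"ay":0,"az":-0.137,"jaw":0.3},
  {"x":0.132,"y":-0.008,"z":0,"ax":0,"ay":0,"az":-0.274,"jaw":0.3},
  {"x":0.198,"y":-0.013,"z":0,"ax":0,"ay":0,"az":-0.41,"jaw":0.3},
  {"x":0.264,"y":-0.017,"z":0,"ax":0,"ay":0,"az":-0.547,"jaw":0.3},
  {"x":0.33,"y":-0.021,"z":0,"ax":0,"ay":0,"az":-0.684,"jaw":0.3},
])

```text
time: 2.25
position: [426.1, -89.6, 231.6]
tool_rot: [0.0, 0.766, 0.643, 0.0]
wrist_force: [0.8, -0.6, -0.2]
finger_gap: 29.7
grasp_force: 0.0
```

Emit:
servo_tool([
  {"x":0.063,"y":0.018,"z":0,"ax":0,"ay":0,"az":-0.137,"jaw":0.3},
  {"x":0.127,"y":0.036,"z":0,"ax":0,"ay":0,"az":-0.273,"jaw":0.3},
  {"x":0.19,"y":0.054,"z":0,"ax":0,"ay":0,"az":-0.41,"jaw":0.3},
  {"x":0.254,"y":0.072,"z":0,"ax":0,"ay":0,"az":-0.546,"jaw":0.3},
  {"x":0.317,"y":0.09,"z":0,"ax":0,"ay":0,"az":-0.683,"jaw":0.3},
])

```text
time: 2.67
position: [498.3, 58.8, 231.5]
tool_rot: [0.0, 0.645, 0.764, 0.0]
wrist_force: [0.3, -0.0, 0.4]
finger_gap: 29.7
grasp_force: 0.0
```

Emit:
servo_tool([
  {"x":0,"y":0,"z":0.06,"ax":0,"ay":0,"az":0,"jaw":0.3},
  {"x":0,"y":0,"z":0.12,"ax":0,"ay":0,"az":0,"jaw":0.3},
  {"x":0,"y":0,"z":0.18,"ax":0,"ay":0,"az":0,"jaw":0.3},
  {"x":0,"y":0,"z":0.24,"ax":0,"ay":0,"az":0,"jaw":0.3},
  {"x":0,"y":0,"z":0.3,"ax":0,"ay":0,"az":0,"jaw":0.3},
])

```text
time: 3.08
position: [497.9, 57.2, 80.2]
tool_rot: [0.0, 0.646, 0.763, 0.0]
wrist_force: [-0.0, 1.4, -0.8]
finger_gap: 29.8
grasp_force: 0.0
```

```bash
python3 - <<'E'
from h import *
for n in("scene","top"):
    r,d=cam(n);np.savez(f"{n}1.npz",r=r,d=d)
a=np.load("scene1.npz")["r"];b=np.load("top1.npz")["r"]
im=np.hstack([cv2.resize(a[130:340,180:450],(400,311)),cv2.resize(b[180:320,180:360],(400,311))])
cv2.imwrite("pics/c1.png",im[...,::-1])
m=masks(a);yy,xx=np.mgrid[0:420,0:560]
X=cloud("scene",np.load("scene1.npz")["d"])
for k in("red","grn","yel","org"):
    v=m[k]; n,l,s,c=cv2.connectedComponentsWithStats(v.astype(np.uint8))
    for i in np.argsort(-s[1:,4])[:2]+1: print(k,s[i],c[i].round(),np.nanmedian(X[l==i],0).round(1))
E
```

```text
red [266 244  34  26 479] [283. 256.] [ 445.9 -193.2   38.9]
red [476 293   4   1   4] [478. 293.] [ 713.4 -689.8   26.1]
yel [233 199  28  24 343] [247. 210.] [505.7   4.8  42.5]
```

View pics/c1.png

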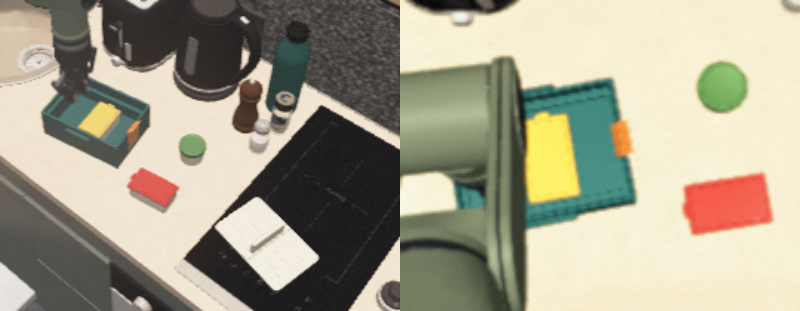

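The scene view (left) now shows the box, the tubs, the pot and the whole divider. The finger stands in the lip half of the box, beside the yellow tub. I'll fit all of them in this second view.

```bash
python3 - <<'E'
from h import *
D=np.load("scene1.npz");r=D["r"];m=masks(r);X=cloud("scene",D["d"]);Xt=cloud("top",np.load("top0.npz")["d"])
print("yellow",fit("scene",m["yel"],(56,92),44,44,(506,5,1.717)))
print("red",fit("scene",m["red"],(56,92),41,41,(450,-190,.13)))
cr=m["cream"].copy()
print("div",fit("scene",cr,(118,177),5,9.5,(509,-430,-.22)))
n="scene"
hsv=cv2.cvtColor(r,cv2.COLOR_RGB2HSV);u,v=proj(n,[[580,-190,46]])[0].astype(int);print("pot px",u,v,hsv[v,u])
def h(X,mask):return np.nanmedian(X[mask][:,2]).round(1)
yy,xx=np.mgrid[0:420,0:560]
def disk(n,p,rad):
    u,v=proj(n,[p])[0];return (xx-u)**2+(yy-v)**2<rad**2
for nm,p in dict(table=(420,-280,0),table2=(620,-60,0),hob=(640,-450,5),plate1=(500,-380,9),plate2=(520,-485,9),pot=(580,-190,46),redlid=(450,-190,41),yel=(506,5,44)).items():
    print(nm,h(Xt,disk("top",p,4)),h(X,disk("scene",p,4)))
# pot top centroid both views
for n,R_ in(("top",np.load("top0.npz")["r"]),("scene",r)):
    hs=cv2.cvtColor(R_,cv2.COLOR_RGB2HSV).astype(int);g=(hs[...,0]>35)&(hs[...,0]<90)&(hs[...,1]>60)&disk(n,(580,-190,46),18)
    print(n,"pot",mask_rect(n,g,44),g.sum())
E
```

```text
yellow (array([507.136,   3.813,   1.727]), np.float64(54.9))
red (array([ 4.45533e+02, -1.93144e+02,  1.35000e-01]), np.float64(30.9))
div (array([ 5.07580e+02, -4.28813e+02, -2.26000e-01]), np.float64(1599.7))
pot px 309 226 [ 50  83 163]
table 2.3 -0.5
table2 1.5 -0.7
hob 6.8 3.6
plate1 12.1 8.7
plate2 10.9 9.0
pot 46.2 44.1
redlid 42.9 39.8
yel 45.6 43.7
top pot {'cen': array([ 580.9, -190.5]), 'dims': array([49.6, 48.4]), 'ang': 2.682, 'rect': ((581.3108520507812, -190.52639770507812), (54.489662170410156, 55.04369354248047), 88.3896484375)} 398
scene pot {'cen': array([ 576.1, -192.6]), 'dims': array([52.9, 48.6]), 'ang': -2.64, 'rect': ((576.12939453125, -192.69088745117188), (57.92697525024414, 55.624267578125), 40.310218811035156)} 228
```

Emit:
servo_tool([
  {"x":0,"y":0,"z":0.045,"ax":0,"ay":0,"az":0,"jaw":0.3},
  {"x":0,"y":0,"z":0.09,"ax":0,"ay":0,"az":0,"jaw":0.3},
  {"x":0,"y":0,"z":0.126,"ax":0,"ay":0,"az":0,"jaw":0.3},
  {"x":0,"y":0,"z":0.126,"ax":0,"ay":0,"az":0,"jaw":0.3},
])

```text
time: 3.52
position: [496.8, 56.8, 17.2]
tool_rot: [-0.001, 0.646, 0.763, -0.001]
wrist_force: [-0.4, -0.1, 1.0]
finger_gap: 30.0
grasp_force: 0.0
```

Emit:
servo_tool([
  {"x":-0.012,"y":0,"z":0,"ax":0,"ay":0,"az":0,"jaw":0.3},
  {"x":-0.03,"y":0,"z":0,"ax":0,"ay":0,"az":0,"jaw":0.3},
  {"x":-0.05,"y":0,"z":0,"ax":0,"ay":0,"az":0,"jaw":0.3},
  {"x":-0.07,"y":0,"z":0,"ax":0,"ay":0,"az":0,"jaw":0.3},
  {"x":-0.09,"y":0,"z":0,"ax":0,"ay":0,"az":0,"jaw":0.3},
])

```text
time: 3.93
position: [506.2, 11.5, 19.5]
tool_rot: [0.001, 0.647, 0.763, 0.001]
wrist_force: [-0.2, 2.6, 1.0]
finger_gap: 29.9
grasp_force: 1.0
```

Emit:
servo_tool([
  {"x":-0.01,"y":0,"z":0,"ax":0,"ay":0,"az":0,"jaw":0.3},
  {"x":-0.017,"y":0,"z":0,"ax":0,"ay":0,"az":0,"jaw":0.3},
  {"x":-0.024,"y":0,"z":0,"ax":0,"ay":0,"az":0,"jaw":0.3},
  {"x":-0.03,"y":0,"z":0,"ax":0,"ay":0,"az":0,"jaw":0.3},
])

```text
time: 4.27
position: [507.7, -2.5, 18.3]
tool_rot: [-0.0, 0.647, 0.763, -0.0]
wrist_force: [-0.7, 2.4, 1.8]
finger_gap: 29.5
grasp_force: 1.0
```

Emit:
servo_tool([
  {"x":-0.004,"y":0,"z":0,"ax":0,"ay":0,"az":0,"jaw":0.3},
  {"x":-0.007,"y":0,"z":0,"ax":0,"ay":0,"az":0,"jaw":0.3},
  {"x":-0.01,"y":0,"z":0,"ax":0,"ay":0,"az":0,"jaw":0.3},
])

```text
time: 4.52
position: [508.4, -7.1, 18.2]
tool_rot: [-0.0, 0.646, 0.763, -0.0]
wrist_force: [0.4, 1.7, 2.5]
finger_gap: 30.2
grasp_force: 1.0
```

Emit:
servo_tool([
  {"x":-0.003,"y":0,"z":0,"ax":0,"ay":0,"az":0,"jaw":0.3},
  {"x":-0.005,"y":0,"z":0,"ax":0,"ay":0,"az":0,"jaw":0.3},
])

```text
time: 4.68
position: [508.5, -8.9, 18.2]
tool_rot: [-0.001, 0.647, 0.763, 0.0]
wrist_force: [-1.7, 10.0, 3.1]
finger_gap: 30.0
grasp_force: 4.8
```

```bash
python3 - <<'E'
from h import *
D=down(.165+np.pi/2);D2=down(1.706)
p=read_state()["position"]
plan((p+[0,0,132],D),([448.5,-191.5,150],D2),([448.5,-191.5,60],D2))
E
```

```text
d [0.0, -0.0, -0.264] a [-0.001, -0.003, -0.001]
  -> [508.6  -9.1 150.2]
d [-0.17, -0.089, 0.0] a [-0.0, 0.0, 0.03]
d [-0.171, -0.087, 0.001] a [-0.0, 0.0, 0.03]
  -> [ 448.5 -191.3  149.8]
d [-0.0, -0.0, 0.18] a [-0.0, 0.0, -0.0]
  -> [ 448.5 -191.3   59.8]
```

Emit:
servo_tool([
  {"x":-0.002,"y":0,"z":0,"ax":0,"ay":0,"az":0,"jaw":0.3},
  {"x":-0.002,"y":0,"z":0,"ax":0,"ay":0,"az":0,"jaw":0.3},
  {"x":0.004,"y":0,"z":0,"ax":0,"ay":0,"az":0,"jaw":0.3},
  {"x":0.01,"y":0,"z":0,"ax":0,"ay":0,"az":0,"jaw":0.3},
])

```text
time: 5.02
position: [508.1, -4.7, 18.2]
tool_rot: [0.0, 0.646, 0.763, -0.0]
wrist_force: [0.2, -0.6, -0.4]
finger_gap: 29.9
grasp_force: 0.0
```

Emit:
servo_tool([
  {"x":0,"y":0,"z":-0.03,"ax":0,"ay":0,"az":0,"jaw":0.3},
  {"x":0,"y":0,"z":-0.1,"ax":0,"ay":0,"az":0,"jaw":0.3},
  {"x":0,"y":0,"z":-0.18,"ax":0,"ay":0,"az":0,"jaw":0.3},
  {"x":0,"y":0,"z":-0.264,"ax":0,"ay":0,"az":0,"jaw":0.3},
])

```text
time: 5.35
position: [507.1, -4.9, 150.6]
tool_rot: [-0.001, 0.646, 0.763, -0.001]
wrist_force: [1.0, -0.3, 0.3]
finger_gap: 30.0
grasp_force: 0.0
```

Emit:
servo_tool([
  {"x":-0.06,"y":-0.03,"z":0,"ax":0,"ay":0,"az":0.02,"jaw":-1},
  {"x":-0.12,"y":-0.06,"z":0,"ax":0,"ay":0,"az":0.04,"jaw":-1},
  {"x":-0.19,"y":-0.094,"z":0,"ax":0,"ay":0,"az":0.06,"jaw":-1},
  {"x":-0.26,"y":-0.13,"z":0,"ax":0,"ay":0,"az":0.06,"jaw":-1},
  {"x":-0.33,"y":-0.164,"z":0,"ax":0,"ay":0,"az":0.06,"jaw":-1},
])

```text
time: 5.77
position: [453.3, -182.5, 150.0]
tool_rot: [0.0, 0.657, 0.754, -0.0]
wrist_force: [1.5, -1.3, 0.0]
finger_gap: 84.9
grasp_force: 0.0
```

Emit:
servo_tool([
  {"x":-0.018,"y":-0.012,"z":0.02,"ax":0,"ay":0,"az":0,"jaw":-1},
  {"x":-0.018,"y":-0.012,"z":0.09,"ax":0,"ay":0,"az":0,"jaw":-1},
  {"x":-0.018,"y":-0.012,"z":0.16,"ax":0,"ay":0,"az":0,"jaw":-1},
  {"x":-0.018,"y":-0.012,"z":0.18,"ax":0,"ay":0,"az":0,"jaw":-1},
])

```text
time: 6.1
position: [446.3, -190.1, 56.0]
tool_rot: [-0.003, 0.658, 0.753, -0.001]
wrist_force: [-0.4, 0.6, 0.2]
finger_gap: 85.7
grasp_force: 0.0
```

```bash
python3 - <<'E'
from h import *
s=read_state();print(s["position"],s["finger_gap"])
r,d=cam("scene");np.savez("scene2.npz",r=r,d=d);t,_=cam("top");m=masks(t)
print("top yellow",m["yel"].sum(),fit("top",m["yel"],(56,92),44,44,(518,-48,1.73)))
print("scene yel",fit("scene",masks(r)["yel"],(56,92),44,44,(518,-48,1.73)), "target",b2w(0,-62,44))
im=np.hstack([cv2.resize(r[130:340,180:450],(400,311)),cv2.resize(t[180:320,180:360],(400,311))])
cv2.imwrite("pics/c2.png",im[...,::-1])
D2=down(1.706);plan(([448.5,-191.5,5],D2))
E
```

```text
[ 446.29667429 -190.14655521   56.02046201] 85.69833023876183
top yellow 914 (array([513.953, -47.457,   1.742]), np.float64(81.8))
scene yel (array([512.703, -42.325,   1.755]), np.float64(153.9)) target [518.48364452 -47.95793803  44.        ]
d [-0.003, 0.002, 0.105] a [-0.011, -0.005, -0.001]
  -> [ 448.4 -191.5    5.1]
```

View pics/c2.png

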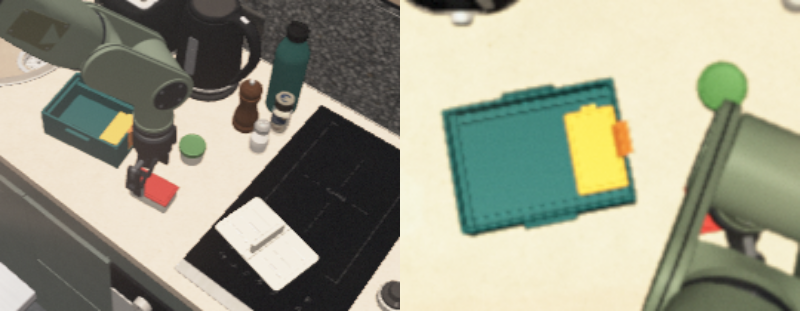

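The yellow tub now lies against the clip-end wall, and the open fingers stand over the red tub. Next I grasp it.

Emit:
servo_tool([
  {"x":-0.003,"y":0.002,"z":0.03,"ax":0,"ay":0,"az":0,"jaw":-1},
  {"x":-0.003,"y":0.002,"z":0.06,"ax":0,"ay":0,"az":0,"jaw":-1},
  {"x":-0.003,"y":0.002,"z":0.09,"ax":0,"ay":0,"az":0,"jaw":-1},
  {"x":-0.003,"y":0.002,"z":0.106,"ax":0,"ay":0,"az":0,"jaw":-1},
  {"x":-0.003,"y":0.002,"z":0.106,"ax":0,"ay":0,"az":0,"jaw":-1},
])

```text
time: 6.62
position: [450.5, -191.8, 6.5]
tool_rot: [-0.001, 0.658, 0.753, -0.0]
wrist_force: [0.2, -0.4, -0.2]
finger_gap: 85.4
grasp_force: 0.0
```

Emit:
servo_tool([
  {"x":0,"y":0,"z":0,"ax":0,"ay":0,"az":0,"jaw":0.5},
  {"x":0,"y":0,"z":0,"ax":0,"ay":0,"az":0,"jaw":0.5},
  {"x":0,"y":0,"z":0,"ax":0,"ay":0,"az":0,"jaw":0.5},
  {"x":0,"y":0,"z":0,"ax":0,"ay":0,"az":0,"jaw":0.5},
], squeeze=40)

```text
time: 6.95
position: [451.4, -192.3, 8.2]
tool_rot: [0.001, 0.658, 0.753, 0.0]
wrist_force: [-0.9, -0.0, 5.0]
finger_gap: 55.6
grasp_force: 44.1
```

```bash
python3 - <<'E'
from h import *
s=read_state();p=s["position"];print(p,s["finger_gap"],s["grasp_force"])
w=b2w(0,27,0);w[2]=p[2]+110;D=down(.168)
plan((p+[0,0,110],down(1.706)),(w,D),start=(p,down(1.706)))
E
```

```text
[ 451.41905963 -192.31255137    8.17838014] 55.63489702040175 44.08222675323486
d [0.0, 0.0, -0.22] a [0.0, 0.0, 0.0]
  -> [ 451.4 -192.3  118.2]
d [0.111, 0.042, 0.0] a [0.0, 0.0, 0.769]
d [0.119, -0.003, 0.0] a [0.0, 0.0, 0.769]
d [0.109, -0.048, 0.0] a [0.0, 0.0, 0.769]
d [0.083, -0.085, 0.0] a [0.0, 0.0, 0.769]
  -> [503.9  39.6 118.2]
```

Emit:
servo_tool([
  {"x":0,"y":0,"z":-0.04,"ax":0,"ay":0,"az":0,"jaw":0.5},
  {"x":0,"y":0,"z":-0.1,"ax":0,"ay":0,"az":0,"jaw":0.5},
  {"x":0,"y":0,"z":-0.16,"ax":0,"ay":0,"az":0,"jaw":0.5},
  {"x":0,"y":0,"z":-0.22,"ax":0,"ay":0,"az":0,"jaw":0.5},
])

```text
time: 7.28
position: [450.3, -191.7, 118.2]
tool_rot: [-0.0, 0.658, 0.753, -0.0]
wrist_force: [0.5, -0.7, -2.6]
finger_gap: 55.7
grasp_force: 43.7
```

Emit:
servo_tool([
  {"x":0.022,"y":0.008,"z":0,"ax":0,"ay":0,"az":0.154,"jaw":0.5},
  {"x":0.044,"y":0.017,"z":0,"ax":0,"ay":0,"az":0.308,"jaw":0.5},
  {"x":0.067,"y":0.025,"z":0,"ax":0,"ay":0,"az":0.461,"jaw":0.5},
  {"x":0.089,"y":0.034,"z":0,"ax":0,"ay":0,"az":0.615,"jaw":0.5},
  {"x":0.111,"y":0.042,"z":0,"ax":0,"ay":0,"az":0.769,"jaw":0.5},
])

```text
time: 7.7
position: [464.0, -133.5, 117.2]
tool_rot: [0.0, 0.791, 0.612, 0.0]
wrist_force: [-0.4, 0.4, -2.3]
finger_gap: 55.3
grasp_force: 43.8
```

Emit:
servo_tool([
  {"x":0.024,"y":0,"z":0,"ax":0,"ay":0,"az":0.154,"jaw":0.5},
  {"x":0.048,"y":-0.001,"z":0,"ax":0,"ay":0,"az":0.308,"jaw":0.5},
  {"x":0.071,"y":-0.002,"z":0,"ax":0,"ay":0,"az":0.461,"jaw":0.5},
  {"x":0.095,"y":-0.002,"z":0,"ax":0,"ay":0,"az":0.615,"jaw":0.5},
  {"x":0.119,"y":-0.003,"z":0,"ax":0,"ay":0,"az":0.769,"jaw":0.5},
])

```text
time: 8.12
position: [477.2, -75.5, 117.1]
tool_rot: [0.0, 0.893, 0.45, 0.0]
wrist_force: [0.3, 0.4, -2.1]
finger_gap: 55.7
grasp_force: 43.8
```

Emit:
servo_tool([
  {"x":0.022,"y":-0.01,"z":0,"ax":0,"ay":0,"az":0.154,"jaw":0.5},
  {"x":0.044,"y":-0.019,"z":0,"ax":0,"ay":0,"az":0.308,"jaw":0.5},
  {"x":0.065,"y":-0.029,"z":0,"ax":0,"ay":0,"az":0.461,"jaw":0.5},
  {"x":0.087,"y":-0.038,"z":0,"ax":0,"ay":0,"az":0.615,"jaw":0.5},
  {"x":0.109,"y":-0.048,"z":0,"ax":0,"ay":0,"az":0.769,"jaw":0.5},
])

```text
time: 8.53
position: [490.1, -17.4, 117.1]
tool_rot: [0.0, 0.963, 0.271, 0.0]
wrist_force: [0.2, 1.1, -1.8]
finger_gap: 55.4
grasp_force: 43.8
```

Emit:
servo_tool([
  {"x":0.017,"y":-0.017,"z":0,"ax":0,"ay":0,"az":0.154,"jaw":0.5},
  {"x":0.033,"y":-0.034,"z":0,"ax":0,"ay":0,"az":0.308,"jaw":0.5},
  {"x":0.05,"y":-0.051,"z":0,"ax":0,"ay":0,"az":0.461,"jaw":0.5},
  {"x":0.066,"y":-0.068,"z":0,"ax":0,"ay":0,"az":0.615,"jaw":0.5},
  {"x":0.083,"y":-0.085,"z":0,"ax":0,"ay":0,"az":0.769,"jaw":0.5},
])

```text
time: 8.95
position: [503.0, 40.5, 117.0]
tool_rot: [0.0, 0.997, 0.082, -0.0]
wrist_force: [0.2, 0.4, -2.6]
finger_gap: 55.5
grasp_force: 43.7
```

```bash
python3 - <<'E'
from h import *
s=read_state();print(s["position"],s["finger_gap"],s["grasp_force"])
r,d=cam("scene");t,_=cam("top")
X=cloud("scene",d);mk=masks(r)["red"];P=X[mk];print("red in hand",mk.sum(),np.nanmedian(P,0).round(1))
z=np.nanmedian(P[:,2])+1;print(fit("scene",mk,(56,92),z-1,z,(s["position"][0],s["position"][1],1.74)))
im=np.hstack([cv2.resize(r[170:290,180:330],(400,320)),cv2.resize(t[180:320,180:360],(400,320))])
cv2.imwrite("pics/c3.png",im[...,::-1])
p=s["position"];w=b2w(0,27,0);w[2]=p[2];D=down(.168)
plan((w,D))
E
```

```text
[503.02344314  40.51810515 117.00891906] 55.453148706028 43.747814297676086
red in hand 273 [484.7  36.7 147.7]
(array([497.484,  38.67 ,   1.836]), np.float64(160.6))
d [0.0, 0.003, 0.0] a [-0.0, -0.001, 0.003]
  -> [503.7  39.7 117.1]
```

View pics/c3.png

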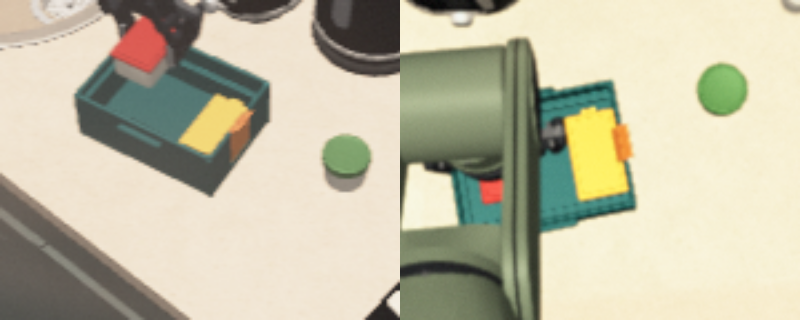

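Emit:
servo_tool([
  {"x":0,"y":0.002,"z":0.03,"ax":0,"ay":0,"az":0,"jaw":0.5},
  {"x":0,"y":0.002,"z":0.06,"ax":0,"ay":0,"az":0,"jaw":0.5},
  {"x":0,"y":0.002,"z":0.09,"ax":0,"ay":0,"az":0,"jaw":0.5},
  {"x":0,"y":0.002,"z":0.12,"ax":0,"ay":0,"az":0,"jaw":0.5},
])

```text
time: 9.38
position: [503.2, 38.4, 56.5]
tool_rot: [0.0, 0.996, 0.085, 0.0]
wrist_force: [0.1, 0.1, -2.4]
finger_gap: 55.0
grasp_force: 43.9
```

Emit:
servo_tool([
  {"x":0,"y":0,"z":0.02,"ax":0,"ay":0,"az":0,"jaw":0.5},
  {"x":0,"y":0,"z":0.04,"ax":0,"ay":0,"az":0,"jaw":0.5},
  {"x":0,"y":0,"z":0.055,"ax":0,"ay":0,"az":0,"jaw":0.5},
  {"x":0,"y":0,"z":0.07,"ax":0,"ay":0,"az":0,"jaw":0.5},
  {"x":0,"y":0,"z":0.08,"ax":0,"ay":0,"az":0,"jaw":0.5},
])

```text
time: 9.8
position: [503.4, 38.9, 16.3]
tool_rot: [0.0, 0.996, 0.084, -0.0]
wrist_force: [-0.0, -0.3, -1.8]
finger_gap: 55.3
grasp_force: 43.8
```

Emit:
servo_tool([
  {"x":0,"y":0,"z":0.003,"ax":0,"ay":0,"az":0,"jaw":0.5},
  {"x":0,"y":0,"z":0.006,"ax":0,"ay":0,"az":0,"jaw":0.5},
  {"x":0,"y":0,"z":0.009,"ax":0,"ay":0,"az":0,"jaw":0.5},
  {"x":0,"y":0,"z":0.009,"ax":0,"ay":0,"az":0,"jaw":0.5},
])

```text
time: 10.13
position: [503.7, 39.0, 12.6]
tool_rot: [0.0, 0.996, 0.084, 0.0]
wrist_force: [-0.5, -0.2, -2.1]
finger_gap: 55.0
grasp_force: 43.8
```

Emit:
servo_tool([
  {"x":0,"y":0,"z":0.002,"ax":0,"ay":0,"az":0,"jaw":0.5},
  {"x":0,"y":0,"z":0.004,"ax":0,"ay":0,"az":0,"jaw":0.5},
  {"x":0,"y":0,"z":0.004,"ax":0,"ay":0,"az":0,"jaw":0.5},
])

```text
time: 10.38
position: [503.9, 39.0, 11.3]
tool_rot: [0.0, 0.996, 0.084, 0.001]
wrist_force: [-0.8, -0.1, 3.2]
finger_gap: 55.3
grasp_force: 44.3
```

Emit:
servo_tool([
  {"x":0,"y":0,"z":0,"ax":0,"ay":0,"az":0,"jaw":-0.5},
  {"x":0,"y":0,"z":0,"ax":0,"ay":0,"az":0,"jaw":-0.55},
  {"x":0,"y":0,"z":0,"ax":0,"ay":0,"az":0,"jaw":-0.55},
])

```text
time: 10.63
position: [504.8, 37.9, 11.4]
tool_rot: [0.001, 0.996, 0.084, 0.001]
wrist_force: [1.4, -6.8, 3.5]
finger_gap: 66.3
grasp_force: 2.9
```

Emit:
servo_tool([
  {"x":0,"y":0,"z":-0.03,"ax":0,"ay":0,"az":0,"jaw":-0.55},
  {"x":0,"y":0,"z":-0.08,"ax":0,"ay":0,"az":0,"jaw":-0.55},
  {"x":0,"y":0,"z":-0.15,"ax":0,"ay":0,"az":0,"jaw":-0.55},
  {"x":0,"y":0,"z":-0.22,"ax":0,"ay":0,"az":0,"jaw":-0.55},
  {"x":0,"y":0,"z":-0.29,"ax":0,"ay":0,"az":0,"jaw":-0.55},
])

```text
time: 11.05
position: [503.3, 39.0, 157.2]
tool_rot: [0.0, 0.996, 0.084, 0.0]
wrist_force: [0.6, 0.3, -0.6]
finger_gap: 66.1
grasp_force: 0.0
```

```bash
python3 - <<'E'
from h import *
p=read_state()["position"];print(p)
q=-.222
plan(([508.5,-429.5,155],down(q)),([508.5,-429.5,60],down(q)))
E
```

```text
[503.28381683  39.00243186 157.22814099]
d [-0.049, 0.309, 0.001] a [0.0, -0.0, 0.26]
d [-0.008, 0.312, 0.002] a [0.0, -0.0, 0.26]
d [0.032, 0.31, 0.001] a [-0.0, -0.001, 0.26]
  -> [ 508.5 -429.3  155.2]
d [0.0, 0.0, 0.19] a [-0.0, 0.0, -0.0]
  -> [ 508.5 -429.3   60.2]
```

Emit:
servo_tool([
  {"x":-0.01,"y":0.062,"z":0,"ax":0,"ay":0,"az":0.052,"jaw":0},
  {"x":-0.02,"y":0.124,"z":0,"ax":0,"ay":0,"az":0.104,"jaw":0},
  {"x":-0.029,"y":0.185,"z":0,"ax":0,"ay":0,"az":0.156,"jaw":0},
  {"x":-0.039,"y":0.247,"z":0,"ax":0,"ay":0,"az":0.208,"jaw":0},
  {"x":-0.049,"y":0.309,"z":0,"ax":0,"ay":0,"az":0.26,"jaw":0},
])

```text
time: 11.47
position: [505.2, -118.8, 156.0]
tool_rot: [0.0, 1.0, 0.018, 0.001]
wrist_force: [0.3, -0.1, -0.3]
finger_gap: 42.7
grasp_force: 0.0
```

Emit:
servo_tool([
  {"x":-0.002,"y":0.062,"z":0,"ax":0,"ay":0,"az":0.052,"jaw":0},
  {"x":-0.003,"y":0.125,"z":0,"ax":0,"ay":0,"az":0.104,"jaw":0},
  {"x":-0.005,"y":0.187,"z":0,"ax":0,"ay":0,"az":0.156,"jaw":0},
  {"x":-0.006,"y":0.25,"z":0,"ax":0,"ay":0,"az":0.208,"jaw":0},
  {"x":-0.008,"y":0.312,"z":0,"ax":0,"ay":0,"az":0.26,"jaw":0},
])

```text
time: 11.88
position: [507.0, -275.2, 155.8]
tool_rot: [0.0, 0.999, -0.047, 0.0]
wrist_force: [0.2, -0.5, -0.2]
finger_gap: 43.0
grasp_force: 0.0
```

Emit:
servo_tool([
  {"x":0.006,"y":0.062,"z":0,"ax":0,"ay":0,"az":0.052,"jaw":0},
  {"x":0.013,"y":0.124,"z":0,"ax":0,"ay":0,"az":0.104,"jaw":0},
  {"x":0.019,"y":0.186,"z":0,"ax":0,"ay":0,"az":0.156,"jaw":0},
  {"x":0.026,"y":0.248,"z":0,"ax":0,"ay":0,"az":0.208,"jaw":0},
  {"x":0.032,"y":0.31,"z":0,"ax":0,"ay":0,"az":0.26,"jaw":0},
])

```text
time: 12.3
position: [508.6, -430.9, 155.7]
tool_rot: [0.0, 0.994, -0.112, 0.0]
wrist_force: [0.4, -0.0, 0.5]
finger_gap: 43.0
grasp_force: 0.0
```

Emit:
servo_tool([
  {"x":0,"y":0,"z":0.04,"ax":0,"ay":0,"az":0,"jaw":0},
  {"x":0,"y":0,"z":0.1,"ax":0,"ay":0,"az":0,"jaw":0},
  {"x":0,"y":0,"z":0.15,"ax":0,"ay":0,"az":0,"jaw":0},
  {"x":0,"y":0,"z":0.18,"ax":0,"ay":0,"az":0,"jaw":0},
  {"x":0,"y":0,"z":0.18,"ax":0,"ay":0,"az":0,"jaw":0},
])

```text
time: 12.72
position: [506.7, -427.7, 61.5]
tool_rot: [-0.002, 0.994, -0.111, -0.003]
wrist_force: [-1.2, 0.2, -0.4]
finger_gap: 42.7
grasp_force: 0.0
```

```bash
python3 - <<'E'
from h import *
s=read_state();print(s["position"],s["tool_rot"])
r,d=cam("scene");t,dt=cam("top");X=cloud("scene",d)
for n,i in(("top",t),("scene",r)):
    m=masks(i)
    for k,p in(("yel",(516,-48,1.735)),("red",(504,39,1.735))):
        f=fit(n,m[k],(56,92),44,44,p);dd=f[0][:2]-np.array(BOX[:2]);c,s_=np.cos(.165),np.sin(.165)
        print(n,k,f,"box xy",(c*dd[0]+s_*dd[1]).round(1),(-s_*dd[0]+c*dd[1]).round(1))
for k in("yel","red"): print(k,"z scene",np.nanmedian(X[masks(r)[k]],0).round(1),"top",np.nanmedian(cloud("top",dt)[masks(t)[k]],0).round(1))
im=np.hstack([cv2.resize(r[170:350,180:450],(400,267)),cv2.resize(t[170:305,270:472],(400,267))])
im=np.vstack([im,np.hstack([cv2.resize(t[195:305,180:345],(400,267)),cv2.resize(r[265:345,310:430],(400,267))])])
cv2.imwrite("pics/c4.png",im[...,::-1])
E
```

```text
[ 506.65759518 -427.68070851   61.47759982] [-0.00215899  0.99381818 -0.11095519 -0.00311527]
top yel (array([513.899, -47.443,   1.742]), np.float64(81.9)) box xy -4.4 -60.7
top red (array([505.557,  38.89 ,   1.737]), np.float64(40.6)) box xy 1.5 25.8
scene yel (array([514.718, -45.544,   1.744]), np.float64(139.3)) box xy -3.3 -59.0
scene red (array([501.466,  36.38 ,   1.742]), np.float64(24.1)) box xy -2.9 24.0
yel z scene [512.5 -42.1  42.6] top [519.1 -48.7  45.6]
red z scene [503.1  36.4  42.1] top [506.6  39.7  45. ]
```

View pics/c4.png

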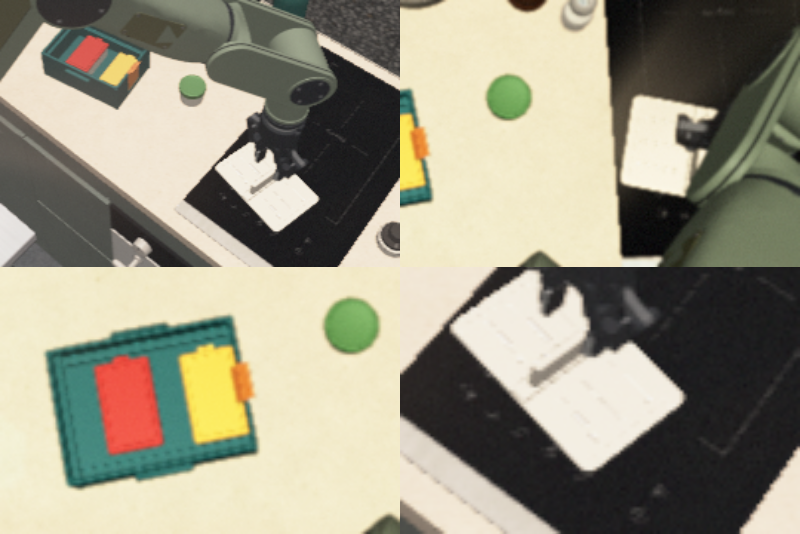

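Both tubs stand flat in the box, with heights that agree with each other, and the fingers straddle the fence. Now I grasp the divider.

Emit:
servo_tool([
  {"x":0,"y":0,"z":0.03,"ax":0,"ay":0,"az":0,"jaw":0},
  {"x":0,"y":0,"z":0.06,"ax":0,"ay":0,"az":0,"jaw":0},
  {"x":0,"y":0,"z":0.085,"ax":0,"ay":0,"az":0,"jaw":0},
  {"x":0,"y":0,"z":0.09,"ax":0,"ay":0,"az":0,"jaw":0},
  {"x":0,"y":0,"z":0.09,"ax":0,"ay":0,"az":0,"jaw":0},
])

```text
time: 13.23
position: [508.7, -429.2, 20.5]
tool_rot: [-0.0, 0.994, -0.111, -0.0]
wrist_force: [0.9, 0.2, 0.8]
finger_gap: 42.6
grasp_force: 0.0
```

Emit:
servo_tool([
  {"x":0,"y":0,"z":0,"ax":0,"ay":0,"az":0,"jaw":0.5},
  {"x":0,"y":0,"z":0,"ax":0,"ay":0,"az":0,"jaw":0.9},
  {"x":0,"y":0,"z":0,"ax":0,"ay":0,"az":0,"jaw":1},
  {"x":0,"y":0,"z":0,"ax":0,"ay":0,"az":0,"jaw":1},
  {"x":0,"y":0,"z":0,"ax":0,"ay":0,"az":0,"jaw":1},
], squeeze=60)

```text
time: 13.65
position: [509.4, -429.9, 21.8]
tool_rot: [0.001, 0.994, -0.111, 0.001]
wrist_force: [0.0, 0.4, 5.7]
finger_gap: 8.3
grasp_force: 61.4
```

Emit:
servo_tool([
  {"x":0,"y":0,"z":0,"ax":0,"ay":0,"az":0,"jaw":0.4},
  {"x":0,"y":0,"z":0,"ax":0,"ay":0,"az":0,"jaw":0.4},
  {"x":0,"y":0,"z":0.008,"ax":0,"ay":0,"az":0,"jaw":0.4},
  {"x":0,"y":0,"z":0.014,"ax":0,"ay":0,"az":0,"jaw":0.4},
  {"x":0,"y":0,"z":0.014,"ax":0,"ay":0,"az":0,"jaw":0.4},
])

```text
time: 14.07
position: [508.0, -428.7, 12.2]
tool_rot: [-0.001, 0.994, -0.111, -0.001]
wrist_force: [0.2, -0.2, -0.5]
finger_gap: 25.5
grasp_force: 0.0
```

Emit:
servo_tool([
  {"x":0,"y":0,"z":0,"ax":0,"ay":0,"az":0,"jaw":0.7},
  {"x":0,"y":0,"z":0,"ax":0,"ay":0,"az":0,"jaw":1},
  {"x":0,"y":0,"z":0,"ax":0,"ay":0,"az":0,"jaw":1},
  {"x":0,"y":0,"z":0,"ax":0,"ay":0,"az":0,"jaw":1},
])

```text
time: 14.4
position: [508.6, -429.2, 13.3]
tool_rot: [-0.0, 0.994, -0.111, -0.0]
wrist_force: [0.3, 0.9, -2.1]
finger_gap: 9.1
grasp_force: 59.9
```

Emit:
servo_tool([
  {"x":0,"y":0,"z":-0.02,"ax":0,"ay":0,"az":0,"jaw":1},
  {"x":0,"y":0,"z":-0.06,"ax":0,"ay":0,"az":0,"jaw":1},
  {"x":0,"y":0,"z":-0.12,"ax":0,"ay":0,"az":0,"jaw":1},
  {"x":0,"y":0,"z":-0.18,"ax":0,"ay":0,"az":0,"jaw":1},
  {"x":0,"y":0,"z":-0.25,"ax":0,"ay":0,"az":0,"jaw":1},
])

```text
time: 14.82
position: [508.0, -428.7, 139.4]
tool_rot: [-0.001, 0.994, -0.111, -0.001]
wrist_force: [0.0, -0.1, -1.8]
finger_gap: 8.9
grasp_force: 59.9
```

```bash
python3 - <<'E'
from h import *
r,d=cam("scene");t,dt=cam("top")
np.savez("s5.npz",r=r,d=d,t=t,dt=dt);print(read_state()["position"],read_state()["finger_gap"])
hd=[np.array([[s*67,-42,70],[s*67,42,70],[s*92,42,70],[s*92,-42,70],[s*67,-42,30],[s*67,42,30],[s*92,42,30],[s*92,-42,30]]) for s in(1,-1)]
clip=[np.array([[-25,-125,75],[25,-125,75],[25,-88,75],[-25,-88,75],[-25,-125,20],[25,-125,20]])]
inn=[np.array([[-55,-80,70],[55,-80,70],[55,80,70],[-55,80,70]])]
for n,i in(("top",t),("scene",r)):
    hs=cv2.cvtColor(i,cv2.COLOR_RGB2HSV).astype(int)
    b=(hs[...,0]>70)&(hs[...,0]<105)&(hs[...,1]>70)|(hs[...,2]<60)
    for p0 in((508,13,.165),(505,10,.175)): print(n,fit(n,b,(136,190),0,70,p0,hd+clip+inn))
# depth-based wall tops: fit rim in top depth
    X=cloud(n,dt if n=="top" else d)
    Q=X[(np.abs(X[...,0]-508)<110)&(np.abs(X[...,1]-13)<130)&(X[...,2]>62)&(X[...,2]<80)]
    # 2D rim template fit: median abs distance to wall centre-lines
    def cost(v):
        c,s=np.cos(v[2]/60),np.sin(v[2]/60);dx,dy=Q[:,0]-v[0],Q[:,1]-v[1]
        x=np.abs(c*dx+s*dy);y=np.abs(-s*dx+c*dy)
        e=np.minimum(np.hypot(x-65.5,np.maximum(y-95,0)),np.hypot(y-92.5,np.maximum(x-68,0)))
        return np.minimum(e,8).mean()
    o=minimize(cost,[508,13,10],method="Nelder-Mead");print(n,"rim",o.x[:2].round(1),(o.x[2]/60).round(3),o.fun.round(2),len(Q))
E
```

```text
[ 511.65683217 -431.88126944  146.38268513] 8.951236730716577
top (array([5.08866e+02, 1.35280e+01, 1.69000e-01]), np.float64(268.8))
top (array([5.0809e+02, 1.3359e+01, 1.6600e-01]), np.float64(253.8))
top rim [506.9  11.7] 0.166 2.78 1028
scene (array([5.13759e+02, 1.39110e+01, 1.44000e-01]), np.float64(1355.4))
scene (array([ 5.17966e+02,  1.85850e+01, -3.17000e-01]), np.float64(1260.9))
scene rim [503.9  10.5] 0.17 2.22 517
```

```bash
cat >> h.py <<'E'
BOX=(508.1,13.9,.167)
def div(yE,zE,t,x=0,off=8.8):
    C=np.array([x,yE-88.5*np.cos(t),zE+88.5*np.sin(t)])
    T=C+off*np.array([0,np.sin(t),np.cos(t)])
    return b2w(*T),down(BOX[2],-t)
E
python3 - <<'E'
from h import *
s=read_state();print(s["position"],s["tool_rot"],s["time"])
plan(div(72,95,.18),div(72,60,.18))
E
```

```text
[ 511.65683217 -431.88126944  146.38268513] [ 0.00406806  0.99381101 -0.11085659  0.00582675] 14.9167
d [-0.065, -0.281, 0.015] a [-0.112, 0.016, -0.259]
d [-0.028, -0.288, -0.001] a [-0.113, 0.016, -0.26]
d [0.01, -0.288, -0.017] a [-0.112, 0.016, -0.259]
  -> [510.1   0.7 119.3]
d [0.0, -0.012, 0.069] a [-0.0, 0.0, -0.0]
  -> [5.102e+02 4.000e-01 8.430e+01]
```

```bash
python3 - <<'E'
from h import *
plan(div(72,95,.18),div(72,60,.18),start=(np.array([508.4,-429.1,138.7]),down(-.222)))
E
```

```text
d [-0.062, -0.28, 0.013] a [-0.118, 0.023, -0.259]
d [-0.025, -0.285, -0.004] a [-0.119, 0.023, -0.258]
d [0.012, -0.286, -0.022] a [-0.119, 0.024, -0.259]
  -> [510.4   0.6 119.4]
d [-0.0, -0.013, 0.069] a [0.0, -0.0, 0.0]
  -> [510.4   0.8  84.3]
```

Emit:
servo_tool([
  {"x":-0.012,"y":-0.056,"z":0.003,"ax":-0.024,"ay":0.005,"az":-0.052,"jaw":1},
  {"x":-0.025,"y":-0.112,"z":0.005,"ax":-0.047,"ay":0.009,"az":-0.104,"jaw":1},
  {"x":-0.037,"y":-0.168,"z":0.008,"ax":-0.071,"ay":0.014,"az":-0.155,"jaw":1},
  {"x":-0.05,"y":-0.224,"z":0.01,"ax":-0.094,"ay":0.018,"az":-0.207,"jaw":1},
  {"x":-0.062,"y":-0.28,"z":0.013,"ax":-0.118,"ay":0.023,"az":-0.259,"jaw":1},
])

```text
time: 15.33
position: [508.7, -284.5, 131.9]
tool_rot: [0.03, 0.998, -0.046, 0.002]
wrist_force: [0.8, 0.2, -2.0]
finger_gap: 9.6
grasp_force: 59.9
```

Emit:
servo_tool([
  {"x":-0.005,"y":-0.057,"z":-0.001,"ax":-0.024,"ay":0.005,"az":-0.052,"jaw":1},
  {"x":-0.01,"y":-0.114,"z":-0.002,"ax":-0.048,"ay":0.009,"az":-0.103,"jaw":1},
  {"x":-0.015,"y":-0.171,"z":-0.002,"ax":-0.071,"ay":0.014,"az":-0.155,"jaw":1},
  {"x":-0.02,"y":-0.228,"z":-0.003,"ax":-0.095,"ay":0.018,"az":-0.206,"jaw":1},
  {"x":-0.025,"y":-0.285,"z":-0.004,"ax":-0.119,"ay":0.023,"az":-0.258,"jaw":1},
])

```text
time: 15.75
position: [509.5, -141.6, 125.3]
tool_rot: [0.06, 0.998, 0.019, 0.005]
wrist_force: [-0.1, 0.6, -1.4]
finger_gap: 9.2
grasp_force: 60.0
```

Emit:
servo_tool([
  {"x":0.003,"y":-0.065,"z":-0.005,"ax":-0.024,"ay":0.005,"az":-0.052,"jaw":1},
  {"x":0.006,"y":-0.13,"z":-0.01,"ax":-0.048,"ay":0.01,"az":-0.104,"jaw":1},
  {"x":0.009,"y":-0.19,"z":-0.015,"ax":-0.071,"ay":0.014,"az":-0.155,"jaw":1},
  {"x":0.011,"y":-0.245,"z":-0.019,"ax":-0.095,"ay":0.019,"az":-0.207,"jaw":1},
  {"x":0.012,"y":-0.286,"z":-0.022,"ax":-0.119,"ay":0.024,"az":-0.259,"jaw":1},
])

```text
time: 16.17
position: [510.3, 2.6, 119.2]
tool_rot: [0.09, 0.992, 0.084, 0.008]
wrist_force: [-0.1, -0.5, -1.7]
finger_gap: 8.8
grasp_force: 59.9
```

Emit:
servo_tool([
  {"x":0,"y":0,"z":0,"ax":0,"ay":0,"az":0,"jaw":1},
  {"x":0,"y":0,"z":0,"ax":0,"ay":0,"az":0,"jaw":1},
  {"x":0,"y":0,"z":0,"ax":0,"ay":0,"az":0,"jaw":1},
])

```text
time: 16.42
position: [510.6, 0.1, 119.2]
tool_rot: [0.09, 0.992, 0.083, 0.007]
wrist_force: [0.5, 1.0, -1.0]
finger_gap: 8.9
grasp_force: 59.9
```

```bash
python3 - <<'E'
from h import *
s=read_state();print(s["position"],s["tool_rot"],s["time"],s["finger_gap"])
print("want",div(72,95,.18)[0],div(72,95,.18)[1].as_quat()[[3,0,1,2]])
r,d=cam("scene");t,dt=cam("top");np.savez("s6.npz",r=r,d=d,t=t,dt=dt)
q=np.array([[-59,-88.5],[59,-88.5],[59,88.5],[-59,88.5]])
# predicted plate corners & box inner rim in both images
P,R=s["position"],Ro.from_quat(s["tool_rot"][[1,2,3,0]])
L=R.apply(np.array([[x,-y,8.8-4] for x,y in q]))+P
out=[]
for n,i,(a,b,c,e) in(("scene",r,(150,300,170,370)),("top",t,(180,320,180,367))):
    k=4;i=cv2.resize(i,None,fx=k,fy=k)
    for Q,col in((L,(255,0,0)),(T2(BOX,[[-68,-95,70],[68,-95,70],[68,95,70],[-68,95,70]]),(0,255,0))):
        cv2.polylines(i,[((proj(n,Q)+.5)*k).round().astype(np.int32)],True,col,1)
    out.append(cv2.resize(i[a*k:b*k,c*k:e*k],(400,300)) if 0 else i[a*k:b*k,c*k:e*k])
h=[cv2.resize(o,(int(o.shape[1]*.75*.66),int(o.shape[0]*.75*.66)),interpolation=cv2.INTER_AREA) for o in out]
H=min(o.shape[0] for o in h);W=400
cv2.imwrite("pics/c6.png",np.hstack([o[:H,:W] for o in h])[...,::-1])
E
```

```text
[5.10590617e+02 1.20350097e-01 1.19228705e+02] [0.08981774 0.99246738 0.08298782 0.00736817] 16.4167 8.949127007130635
want [510.34315541   0.59303344 119.50194174] [0.0895654  0.99248273 0.08306545 0.00749614]
```

View pics/c6.png

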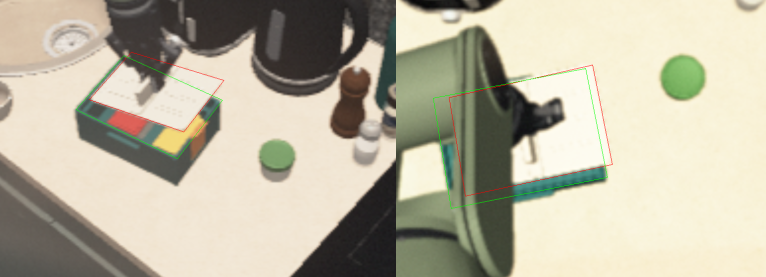

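The scene view suggests the plate's clip-end edge sits lower or nearer than predicted, around (213,98) against (223,80). I'll check its plane from the depth.

```bash
python3 - <<'E'
from h import *
D=np.load("s6.npz")
s=read_state();P,R=s["position"],Ro.from_quat(s["tool_rot"][[1,2,3,0]])
for n,rk,dk in(("scene","r","d"),("top","t","dt")):
    X=cloud(n,D[dk]);hs=cv2.cvtColor(D[rk],cv2.COLOR_RGB2HSV).astype(int)
    m=(hs[...,1]<70)&(hs[...,2]>130)&(X[...,2]>85)&(X[...,2]<160)&(np.hypot(X[...,0]-510,X[...,1])<130)
    Q=R.inv().apply(X[m]-P) # tool frame
    k=np.abs(Q[:,2]-5)<25;Q=Q[k]
    for _ in range(6):
        A=np.c_[Q[:,:2],np.ones(len(Q))];c=np.linalg.lstsq(A,Q[:,2],rcond=None)[0];e=Q[:,2]-A@c;Q=Q[np.abs(e)<max(4,2*e.std())]
    print(n,len(Q),"plane in tool frame slope x,y, z0",c.round(3),"extent x",np.percentile(Q[:,0],[1,99]).round(1),"y",np.percentile(Q[:,1],[1,99]).round(1))
    print(n,cv2.minAreaRect(Q[:,:2].astype(np.float32)))
E
```

```text
scene 1103 plane in tool frame slope x,y, z0 [ 6.00e-03 -1.00e-03  4.51e+00] extent x [-59.1  57.1] y [-86.2  87.6]
scene ((-1.0763435363769531, 0.818084716796875), (180.2597198486328, 121.16673278808594), 89.43853759765625)
top 1698 plane in tool frame slope x,y, z0 [-0.002  0.004  1.507] extent x [-56.5  59.5] y [-22.2  88.4]
top ((1.7928504943847656, 31.74825668334961), (118.1569595336914, 115.63104248046875), 0.2695682644844055)
```

The plate is as commanded: its plane in the tool frame has zero slope, lies at z 4.5 and is centred. I lower it into the box now.

Emit:
servo_tool([
  {"x":0,"y":-0.003,"z":0.016,"ax":0,"ay":0,"az":0,"jaw":1},
  {"x":0,"y":-0.006,"z":0.032,"ax":0,"ay":0,"az":0,"jaw":1},
  {"x":0,"y":-0.009,"z":0.048,"ax":0,"ay":0,"az":0,"jaw":1},
  {"x":0,"y":-0.011,"z":0.06,"ax":0,"ay":0,"az":0,"jaw":1},
  {"x":0,"y":-0.013,"z":0.07,"ax":0,"ay":0,"az":0,"jaw":1},
])

```text
time: 16.93
position: [510.2, 0.2, 82.3]
tool_rot: [0.09, 0.992, 0.083, 0.007]
wrist_force: [-0.4, 0.7, -0.7]
finger_gap: 9.3
grasp_force: 59.9
```

Emit:
servo_tool([
  {"x":0,"y":-0.001,"z":0.006,"ax":0,"ay":0,"az":0,"jaw":1},
  {"x":0,"y":-0.002,"z":0.011,"ax":0,"ay":0,"az":0,"jaw":1},
  {"x":0,"y":-0.003,"z":0.016,"ax":0,"ay":0,"az":0,"jaw":1},
  {"x":0,"y":-0.003,"z":0.016,"ax":0,"ay":0,"az":0,"jaw":1},
])

```text
time: 17.27
position: [510.6, 0.6, 75.1]
tool_rot: [0.09, 0.992, 0.083, 0.007]
wrist_force: [-1.0, 0.1, -1.5]
finger_gap: 9.0
grasp_force: 59.9
```

```bash
python3 - <<'E'
from h import *
s=read_state();print(s["position"].round(1),s["tool_rot"].round(3),s["wrist_force"].round(1),s["torque"].round(2))
print(div(72,51,.18)[0])
E
```

```text
[510.6   0.6  75.1] [0.09  0.992 0.083 0.007] [-1.   0.1 -1.5] [ 0.13 -0.01 -0.02]
[510.34315541   0.59303344  75.50194174]
```

Emit:
servo_tool([
  {"x":0,"y":-0.006,"z":-0.001,"ax":0,"ay":0,"az":0,"jaw":1},
  {"x":0,"y":-0.012,"z":-0.002,"ax":0,"ay":0,"az":0,"jaw":1},
  {"x":0,"y":-0.018,"z":-0.003,"ax":0,"ay":0,"az":0,"jaw":1},
  {"x":0,"y":-0.024,"z":-0.004,"ax":0,"ay":0,"az":0,"jaw":1},
  {"x":0,"y":-0.028,"z":-0.005,"ax":0,"ay":0,"az":0,"jaw":1},
])

```text
time: 17.68
position: [508.3, 14.9, 75.5]
tool_rot: [0.09, 0.992, 0.083, 0.008]
wrist_force: [0.7, -1.1, -3.8]
finger_gap: 9.2
grasp_force: 59.6
```

Emit:
servo_tool([
  {"x":0,"y":0,"z":0,"ax":0,"ay":0,"az":0,"jaw":1},
])

```text
time: 17.77
position: [508.3, 15.0, 75.4]
tool_rot: [0.09, 0.992, 0.083, 0.008]
wrist_force: [0.5, 0.3, -3.5]
finger_gap: 8.9
grasp_force: 59.8
```

Emit:
servo_tool([
  {"x":0,"y":0,"z":0.002,"ax":0,"ay":0,"az":0,"jaw":1},
  {"x":0,"y":0,"z":0.003,"ax":0,"ay":0,"az":0,"jaw":1},
  {"x":0,"y":0,"z":0.003,"ax":0,"ay":0,"az":0,"jaw":1},
])

```text
time: 18.02
position: [508.4, 14.3, 73.9]
tool_rot: [0.09, 0.992, 0.083, 0.007]
wrist_force: [-0.2, 0.5, -2.6]
finger_gap: 8.7
grasp_force: 59.9
```

Emit:
servo_tool([
  {"x":0,"y":-0.002,"z":0,"ax":0,"ay":0,"az":0,"jaw":1},
  {"x":0,"y":-0.004,"z":0,"ax":0,"ay":0,"az":0,"jaw":1},
  {"x":0,"y":-0.004,"z":0,"ax":0,"ay":0,"az":0,"jaw":1},
])

```text
time: 18.27
position: [508.1, 16.4, 73.6]
tool_rot: [0.09, 0.992, 0.083, 0.007]
wrist_force: [0.2, -0.2, -1.0]
finger_gap: 9.0
grasp_force: 59.9
```

```bash
python3 - <<'E'
from h import *
s=read_state();P=s["position"];D=div(88,49.5,.18)[0]-P;print(P,"diff",D)
c,sn=np.cos(.167),np.sin(.167)
dy=-(-sn*D[0]+c*D[1]);dx=-(c*D[0]+sn*D[1]);print("yE",88+dy,"zE",49.5-D[2],"x",dx)
yE,zE=88+dy,49.5-D[2]
R0=down(.167,-.18)
plan(div(min(yE,88),zE,.13,dx),div(min(yE,88),zE,.095,dx),start=(P,R0))
E
```

```text
[508.09337399  16.36462241  73.56120321] diff [-0.40981599  0.00581708  0.44073853]
yE 87.92614225287439 zE 49.05926146532734 x 0.4031476343437182
d [0.0, 0.001, 0.009] a [0.1, 0.0, -0.0]
  -> [508.3  15.1  69.2]
d [0.0, 0.0, 0.006] a [0.07, 0.0, 0.0]
  -> [508.4  14.7  66.2]
```

Emit:
servo_tool([
  {"x":0,"y":0,"z":0.002,"ax":0.025,"ay":0,"az":0,"jaw":1},
  {"x":0,"y":0,"z":0.005,"ax":0.05,"ay":0,"az":0,"jaw":1},
  {"x":0,"y":0.001,"z":0.007,"ax":0.075,"ay":0,"az":0,"jaw":1},
  {"x":0,"y":0.001,"z":0.009,"ax":0.1,"ay":0,"az":0,"jaw":1},
])

```text
time: 18.6
position: [508.3, 14.8, 69.2]
tool_rot: [0.064, 0.994, 0.083, 0.005]
wrist_force: [-0.7, 0.4, -1.9]
finger_gap: 9.1
grasp_force: 59.9
```

Emit:
servo_tool([
  {"x":0,"y":0,"z":0.002,"ax":0.025,"ay":0,"az":0,"jaw":1},
  {"x":0,"y":0,"z":0.004,"ax":0.05,"ay":0,"az":0,"jaw":1},
  {"x":0,"y":0,"z":0.006,"ax":0.07,"ay":0,"az":0,"jaw":1},
  {"x":0,"y":0,"z":0.006,"ax":0.07,"ay":0,"az":0,"jaw":1},
])

```text
time: 18.93
position: [508.3, 14.2, 66.1]
tool_rot: [0.047, 0.995, 0.083, 0.004]
wrist_force: [-0.1, -0.2, -1.1]
finger_gap: 8.9
grasp_force: 59.9
```

```bash
python3 - <<'E'
from h import *
s=read_state();print(s["position"],s["wrist_force"].round(1),s["torque"].round(2),s["tool_rot"].round(3))
r,d=cam("scene");t,dt=cam("top");np.savez("s7.npz",r=r,d=d,t=t,dt=dt)
im=np.hstack([cv2.resize(r[165:265,200:300],(400,400),interpolation=cv2.INTER_CUBIC),cv2.resize(t[190:310,180:300],(400,400),interpolation=cv2.INTER_CUBIC)])
cv2.imwrite("pics/c7.png",im[...,::-1])
E
```

```text
[508.34792539  14.1723846   66.1021786 ] [-0.1 -0.2 -1.1] [ 0.11  0.06 -0.03] [0.047 0.995 0.083 0.004]
```

View pics/c7.png

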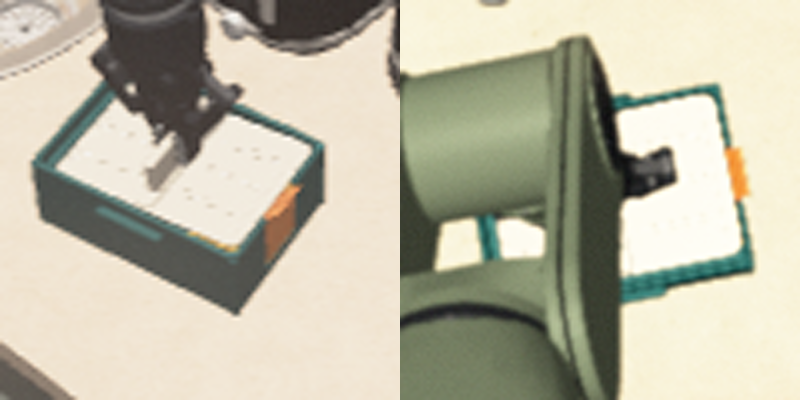

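The plate sits between the walls, its far edge under the lip and its near edge just inside the clip. I release it, then press near the clip.

```bash
python3 - <<'E'
from h import *
s=read_state();P=s["position"];D=down(.167)
plan((P+[0,0,55],down(.167,-.095)),(b2w(0,-70,P[2]+40),D),start=(P,down(.167,-.095)))
E
```

```text
d [-0.0, 0.01, -0.11] a [0.0, 0.0, 0.0]
  -> [508.3  14.7 121.4]
d [-0.001, 0.138, 0.044] a [0.19, 0.0, 0.0]
  -> [519.6 -55.2 106.1]
```

Emit:
servo_tool([
  {"x":0,"y":0,"z":0,"ax":0,"ay":0,"az":0,"jaw":0.6},
  {"x":0,"y":0,"z":0,"ax":0,"ay":0,"az":0,"jaw":0.4},
  {"x":0,"y":0,"z":0,"ax":0,"ay":0,"az":0,"jaw":0.4},
  {"x":0,"y":0.002,"z":-0.03,"ax":0,"ay":0,"az":0,"jaw":0.4},
  {"x":0,"y":0.005,"z":-0.06,"ax":0,"ay":0,"az":0,"jaw":0.4},
])

```text
time: 19.45
position: [507.6, 15.1, 96.1]
tool_rot: [0.047, 0.995, 0.083, 0.003]
wrist_force: [0.1, -0.3, 0.3]
finger_gap: 25.5
grasp_force: 0.0
```

Emit:
servo_tool([
  {"x":0,"y":0.005,"z":-0.05,"ax":0,"ay":0,"az":0,"jaw":0.6},
  {"x":0,"y":0.02,"z":-0.05,"ax":0.02,"ay":0,"az":0,"jaw":1},
  {"x":0,"y":0.06,"z":-0.04,"ax":0.08,"ay":0,"az":0,"jaw":1},
  {"x":0,"y":0.11,"z":-0.02,"ax":0.15,"ay":0,"az":0,"jaw":1},
  {"x":0,"y":0.143,"z":-0.006,"ax":0.19,"ay":0,"az":0,"jaw":1},
])

```text
time: 19.87
position: [520.7, -56.3, 106.5]
tool_rot: [-0.0, 0.996, 0.084, 0.001]
wrist_force: [-0.8, -0.6, -0.3]
finger_gap: 0.2
grasp_force: 0.0
```

Emit:
servo_tool([
  {"x":0,"y":0,"z":0.01,"ax":0,"ay":0,"az":0,"jaw":1},
  {"x":0,"y":0,"z":0.03,"ax":0,"ay":0,"az":0,"jaw":1},
  {"x":0,"y":0,"z":0.046,"ax":0,"ay":0,"az":0,"jaw":1},
  {"x":0,"y":0,"z":0.046,"ax":0,"ay":0,"az":0,"jaw":1},
])

```text
time: 20.2
position: [518.4, -53.8, 81.2]
tool_rot: [-0.0, 0.996, 0.084, -0.002]
wrist_force: [-0.7, 0.4, -0.8]
finger_gap: 0.1
grasp_force: 0.0
```

```bash
cat > plate.py <<'E'
from h import *
s=read_state();print("tcp",s["position"].round(1),s["tool_rot"].round(3),s["wrist_force"].round(1))
r,d=cam("scene");X=cloud("scene",d);hs=cv2.cvtColor(r,cv2.COLOR_RGB2HSV).astype(int)
m=(hs[...,1]<70)&(hs[...,2]>150)&(X[...,2]>35)&(X[...,2]<80)
Q=X[m]-[BOX[0],BOX[1],0];c,sn=np.cos(BOX[2]),np.sin(BOX[2]);Q=np.c_[c*Q[:,0]+sn*Q[:,1],-sn*Q[:,0]+c*Q[:,1],Q[:,2]]
Q=Q[(np.abs(Q[:,0])<70)&(np.abs(Q[:,1])<100)]
for _ in range(6):
    A=np.c_[Q[:,:2],np.ones(len(Q))];k=np.linalg.lstsq(A,Q[:,2],rcond=None)[0];e=Q[:,2]-A@k;Q=Q[np.abs(e)<max(3,2*e.std())]
print("plate top: slope x,y, z at centre",k.round(3),"z at y=-85,+85",(k[2]-85*k[1]).round(1),(k[2]+85*k[1]).round(1),"y ext",np.percentile(Q[:,1],[1,99]).round(1),"x ext",np.percentile(Q[:,0],[1,99]).round(1),len(Q))
E
python3 plate.py
```

```text
tcp [518.4 -53.8  81.2] [-0.     0.996  0.084 -0.002] [-0.7  0.4 -0.8]
plate top: slope x,y, z at centre [-5.0000e-03 -8.5000e-02  5.7647e+01] z at y=-85,+85 64.9 50.4 y ext [-86.2  84.6] x ext [-57.2  55.9] 934
```

Emit:
servo_tool([
  {"x":0,"y":0,"z":0.008,"ax":0,"ay":0,"az":0,"jaw":1},
  {"x":0,"y":0,"z":0.016,"ax":0,"ay":0,"az":0,"jaw":1},
  {"x":0,"y":0,"z":0.024,"ax":0,"ay":0,"az":0,"jaw":1},
  {"x":0,"y":0,"z":0.028,"ax":0,"ay":0,"az":0,"jaw":1},
  {"x":0,"y":0,"z":0.03,"ax":0,"ay":0,"az":0,"jaw":1},
])

```text
time: 20.67
position: [519.9, -54.8, 67.8]
tool_rot: [0.0, 0.997, 0.083, -0.0]
wrist_force: [0.0, -0.3, -0.1]
finger_gap: -0.0
grasp_force: 0.0
```

Emit:
servo_tool([
  {"x":0,"y":0,"z":0.002,"ax":0,"ay":0,"az":0,"jaw":1},
  {"x":0,"y":0,"z":0.004,"ax":0,"ay":0,"az":0,"jaw":1},
  {"x":0,"y":0,"z":0.006,"ax":0,"ay":0,"az":0,"jaw":1},
  {"x":0,"y":0,"z":0.008,"ax":0,"ay":0,"az":0,"jaw":1},
])

```text
time: 21.0
position: [520.3, -54.8, 64.5]
tool_rot: [-0.0, 0.997, 0.083, 0.0]
wrist_force: [0.6, 1.6, 4.8]
finger_gap: -0.2
grasp_force: 2.5
```

Contact at z ≈ 64.5. I carry on in slow steps.

Emit:
servo_tool([
  {"x":0,"y":0,"z":0.002,"ax":0,"ay":0,"az":0,"jaw":1},
  {"x":0,"y":0,"z":0.004,"ax":0,"ay":0,"az":0,"jaw":1},
  {"x":0,"y":0,"z":0.006,"ax":0,"ay":0,"az":0,"jaw":1},
])

```text
time: 21.25
position: [520.6, -54.7, 62.0]
tool_rot: [0.0, 0.997, 0.083, 0.001]
wrist_force: [-1.4, 1.2, 8.3]
finger_gap: -0.1
grasp_force: 4.0
```

Emit:
servo_tool([
  {"x":0,"y":0,"z":0.002,"ax":0,"ay":0,"az":0,"jaw":1},
  {"x":0,"y":0,"z":0.004,"ax":0,"ay":0,"az":0,"jaw":1},
  {"x":0,"y":0,"z":0.006,"ax":0,"ay":0,"az":0,"jaw":1},
])

```text
time: 21.5
position: [520.9, -54.8, 59.6]
tool_rot: [0.0, 0.997, 0.083, 0.001]
wrist_force: [-1.2, 1.9, 12.8]
finger_gap: -0.1
grasp_force: 6.4
```

Emit:
servo_tool([
  {"x":0,"y":0,"z":0.002,"ax":0,"ay":0,"az":0,"jaw":1},
  {"x":0,"y":0,"z":0.004,"ax":0,"ay":0,"az":0,"jaw":1},
  {"x":0,"y":0,"z":0.006,"ax":0,"ay":0,"az":0,"jaw":1},
])

```text
time: 21.75
position: [520.7, -55.1, 55.9]
tool_rot: [0.0, 0.997, 0.083, 0.001]
wrist_force: [-0.3, -0.5, 2.2]
finger_gap: 0.0
grasp_force: 1.3
```

Emit:
servo_tool([
  {"x":0,"y":0,"z":0.002,"ax":0,"ay":0,"az":0,"jaw":1},
  {"x":0,"y":0,"z":0.004,"ax":0,"ay":0,"az":0,"jaw":1},
])

```text
time: 21.92
position: [519.9, -55.0, 52.9]
tool_rot: [0.0, 0.997, 0.083, -0.0]
wrist_force: [0.8, -0.4, 1.0]
finger_gap: -0.0
grasp_force: 0.0
```

Force dropped from 12.8 to about 1 N, so it snapped. I make sure it is seated, then lift off and check.

Emit:
servo_tool([
  {"x":0,"y":0,"z":0.002,"ax":0,"ay":0,"az":0,"jaw":1},
  {"x":0,"y":0,"z":0.003,"ax":0,"ay":0,"az":0,"jaw":1},
  {"x":0,"y":0,"z":0.003,"ax":0,"ay":0,"az":0,"jaw":1},
])

```text
time: 22.17
position: [519.9, -55.0, 52.1]
tool_rot: [0.0, 0.997, 0.083, -0.0]
wrist_force: [-2.7, 0.9, 6.7]
finger_gap: -0.1
grasp_force: 3.3
```

Emit:
servo_tool([
  {"x":0,"y":0,"z":-0.02,"ax":0,"ay":0,"az":0,"jaw":1},
  {"x":0,"y":0,"z":-0.06,"ax":0,"ay":0,"az":0,"jaw":0},
  {"x":0,"y":0,"z":-0.12,"ax":0,"ay":0,"az":0,"jaw":-1},
  {"x":0,"y":0,"z":-0.18,"ax":0,"ay":0,"az":0,"jaw":-1},
  {"x":0,"y":0,"z":-0.2,"ax":0,"ay":0,"az":0,"jaw":-1},
])

```text
time: 22.58
position: [522.3, -55.2, 156.0]
tool_rot: [0.001, 0.997, 0.083, 0.004]
wrist_force: [0.6, -0.7, 0.3]
finger_gap: 48.2
grasp_force: 0.0
```

```bash
python3 plate.py; python3 - <<'E'
from h import *
s=read_state();P=s["position"]
# yaw for the pot: keep yaw; pot at top-camera position
D=down(.167);plan(([580.5,-190.5,P[2]],D),([580.5,-190.5,65],D),start=(P,D))
t,_=cam("top");g=masks(t)["grn"];print("pot",mask_rect("top",g,46))
E
```

```text
tcp [522.3 -55.2 156. ] [0.001 0.997 0.083 0.004] [ 0.6 -0.7  0.3]
plate top: slope x,y, z at centre [-4.0000e-03 -3.0000e-03  5.0878e+01] z at y=-85,+85 51.2 50.6 y ext [-80.8  83.5] x ext [-51.6  58.3] 1094
d [0.069, 0.286, 0.0] a [0.0, 0.0, 0.0]
  -> [ 580.4 -190.5  156.2]
d [0.0, -0.0, 0.182] a [0.0, 0.0, 0.0]
  -> [ 580.4 -190.5   65.2]
pot {'cen': array([ 580.1, -190.2]), 'dims': array([47.8, 47.2]), 'ang': 2.319, 'rect': ((579.9939575195312, -190.28111267089844), (54.299415588378906, 53.03208923339844), 88.3896484375)}
```

```bash
python3 - <<'E'
from h import *
P=np.array([520.2,-55.1,151.5])
D=down(.167);E=down(.167+np.pi/2);plan(([580.4,-190.5,151.5],E),([580.4,-190.5,60],E),start=(P,D))
E
```

```text
d [0.018, 0.072, 0.0] a [0.0, 0.0, -0.785]
d [-0.01, 0.073, 0.0] a [0.0, 0.0, -0.786]
d [-0.038, 0.064, 0.0] a [0.0, 0.0, -0.785]
d [-0.059, 0.045, 0.0] a [0.0, 0.0, -0.786]
  -> [ 580.6 -190.5  151.5]
d [0.0, -0.0, 0.183] a [0.0, 0.0, 0.0]
  -> [ 580.6 -190.5   60. ]
```

Emit:
servo_tool([
  {"x":0.006,"y":0.024,"z":0,"ax":0,"ay":0,"az":-0.2,"jaw":-1},
  {"x":0.012,"y":0.048,"z":0,"ax":0,"ay":0,"az":-0.4,"jaw":-1},
  {"x":0.018,"y":0.072,"z":0,"ax":0,"ay":0,"az":-0.6,"jaw":-1},
  {"x":0.018,"y":0.072,"z":0,"ax":0,"ay":0,"az":-0.785,"jaw":-1},
])

```text
time: 23.02
position: [534.8, -90.3, 149.7]
tool_rot: [-0.0, 0.961, 0.278, -0.001]
wrist_force: [0.3, 0.0, -0.5]
finger_gap: 85.5
grasp_force: 0.0
```

Emit:
servo_tool([
  {"x":-0.003,"y":0.024,"z":0,"ax":0,"ay":0,"az":-0.2,"jaw":-1},
  {"x":-0.007,"y":0.049,"z":0,"ax":0,"ay":0,"az":-0.4,"jaw":-1},
  {"x":-0.01,"y":0.073,"z":0,"ax":0,"ay":0,"az":-0.6,"jaw":-1},
  {"x":-0.01,"y":0.073,"z":0,"ax":0,"ay":0,"az":-0.785,"jaw":-1},
])

```text
time: 23.35
position: [550.0, -124.0, 149.5]
tool_rot: [-0.0, 0.888, 0.46, -0.001]
wrist_force: [-0.2, 0.0, -0.5]
finger_gap: 85.4
grasp_force: 0.0
```

Emit:
servo_tool([
  {"x":-0.013,"y":0.021,"z":0,"ax":0,"ay":0,"az":-0.2,"jaw":-1},
  {"x":-0.025,"y":0.043,"z":0,"ax":0,"ay":0,"az":-0.4,"jaw":-1},
  {"x":-0.038,"y":0.064,"z":0,"ax":0,"ay":0,"az":-0.6,"jaw":-1},
  {"x":-0.038,"y":0.064,"z":0,"ax":0,"ay":0,"az":-0.785,"jaw":-1},
])

```text
time: 23.68
position: [565.0, -158.1, 149.4]
tool_rot: [-0.001, 0.781, 0.624, -0.001]
wrist_force: [-0.7, 0.3, -0.5]
finger_gap: 85.5
grasp_force: 0.0
```

Emit:
servo_tool([
  {"x":-0.02,"y":0.015,"z":0,"ax":0,"ay":0,"az":-0.2,"jaw":-1},
  {"x":-0.04,"y":0.03,"z":0,"ax":0,"ay":0,"az":-0.4,"jaw":-1},
  {"x":-0.059,"y":0.045,"z":0,"ax":0,"ay":0,"az":-0.6,"jaw":-1},
  {"x":-0.059,"y":0.045,"z":0,"ax":0,"ay":0,"az":-0.785,"jaw":-1},
  {"x":-0.059,"y":0.045,"z":0,"ax":0,"ay":0,"az":-0.785,"jaw":-1},
])

```text
time: 24.1
position: [579.5, -190.6, 149.3]
tool_rot: [-0.002, 0.646, 0.764, -0.001]
wrist_force: [-0.4, 0.4, 0.1]
finger_gap: 85.6
grasp_force: 0.0
```

```bash
python3 - <<'E'
from h import *
s=read_state();print(s["position"],s["tool_rot"],s["finger_gap"],s["time"])
E=down(.167+np.pi/2);plan(([580.4,-190.5,60],E),([580.4,-190.5,12],E))
E
```

```text
[ 579.5040959  -190.58168161  149.30158592] [-0.00177889  0.64579541  0.76350798 -0.00082669] 85.63914126114318 24.1
d [-0.0, 0.002, 0.179] a [-0.007, -0.003, -0.001]
  -> [ 580.2 -190.3   59.8]
d [-0.0, 0.0, 0.096] a [-0.0, -0.0, 0.0]
  -> [ 580.1 -190.3   11.8]
```

Emit:
servo_tool([
  {"x":0,"y":0.001,"z":0.05,"ax":0,"ay":0,"az":0,"jaw":-1},
  {"x":0,"y":0.001,"z":0.11,"ax":0,"ay":0,"az":0,"jaw":-1},
  {"x":0,"y":0.001,"z":0.17,"ax":0,"ay":0,"az":0,"jaw":-1},
  {"x":0,"y":0.001,"z":0.22,"ax":0,"ay":0,"az":0,"jaw":-1},
  {"x":0,"y":0.001,"z":0.25,"ax":0,"ay":0,"az":0,"jaw":-1},
])

```text
time: 24.52
position: [578.0, -189.0, 22.4]
tool_rot: [-0.003, 0.647, 0.763, -0.001]
wrist_force: [0.5, -0.0, 0.1]
finger_gap: 85.5
grasp_force: 0.0
```

Emit:
servo_tool([
  {"x":0,"y":0,"z":0.012,"ax":0,"ay":0,"az":0,"jaw":-1},
  {"x":0,"y":0,"z":0.024,"ax":0,"ay":0,"az":0,"jaw":-1},
  {"x":0,"y":0,"z":0.024,"ax":0,"ay":0,"az":0,"jaw":-1},
])

```text
time: 24.77
position: [580.3, -189.9, 13.7]
tool_rot: [-0.001, 0.646, 0.763, -0.0]
wrist_force: [1.1, 0.1, 0.6]
finger_gap: 85.6
grasp_force: 0.0
```

Emit:
servo_tool([
  {"x":0,"y":0,"z":0,"ax":0,"ay":0,"az":0,"jaw":-0.4},
  {"x":0,"y":0,"z":0,"ax":0,"ay":0,"az":0,"jaw":0.5},
  {"x":0,"y":0,"z":0,"ax":0,"ay":0,"az":0,"jaw":0.5},
  {"x":0,"y":0,"z":0,"ax":0,"ay":0,"az":0,"jaw":0.5},
], squeeze=40)

```text
time: 25.1
position: [581.9, -190.7, 16.2]
tool_rot: [0.002, 0.646, 0.763, 0.0]
wrist_force: [0.1, -0.1, 4.1]
finger_gap: 56.9
grasp_force: 43.3
```

```bash
python3 - <<'E'
from h import *
s=read_state();print(s["position"],s["tool_rot"],s["finger_gap"],s["time"])
P=s["position"];E=down(.167+np.pi/2);Z=P[2]+125
plan((P+[0,0,125],E),(b2w(0,-44,Z),E),(b2w(0,-44,P[2]+56),E),start=(P,E))
E
```

```text
[ 581.88981175 -190.65141421   16.20584674] [1.50880078e-03 6.46088589e-01 7.63260810e-01 4.40777324e-04] 56.90909339391007 25.1
d [0.0, 0.0, -0.25] a [0.0, 0.0, 0.0]
  -> [ 581.9 -190.7  141.2]
d [0.34, -0.078, 0.0] a [0.0, 0.0, 0.0]
  -> [515.2 -29.5 141.2]
d [-0.0, 0.0, 0.138] a [0.0, 0.0, 0.0]
  -> [515.2 -29.5  72.2]
```

Emit:
servo_tool([
  {"x":0,"y":0,"z":-0.03,"ax":0,"ay":0,"az":0,"jaw":0.5},
  {"x":0,"y":0,"z":-0.09,"ax":0,"ay":0,"az":0,"jaw":0.5},
  {"x":0,"y":0,"z":-0.16,"ax":0,"ay":0,"az":0,"jaw":0.5},
  {"x":0,"y":0,"z":-0.22,"ax":0,"ay":0,"az":0,"jaw":0.5},
  {"x":0,"y":0,"z":-0.25,"ax":0,"ay":0,"az":0,"jaw":0.5},
])

```text
time: 25.52
position: [582.6, -190.9, 144.3]
tool_rot: [0.003, 0.646, 0.763, 0.001]
wrist_force: [0.7, -0.8, -1.5]
finger_gap: 56.9
grasp_force: 43.0
```

Emit:
servo_tool([
  {"x":0.06,"y":-0.014,"z":0,"ax":0,"ay":0,"az":0,"jaw":0.5},
  {"x":0.13,"y":-0.03,"z":0,"ax":0,"ay":0,"az":0,"jaw":0.5},
  {"x":0.21,"y":-0.048,"z":0,"ax":0,"ay":0,"az":0,"jaw":0.5},
  {"x":0.28,"y":-0.064,"z":0,"ax":0,"ay":0,"az":0,"jaw":0.5},
  {"x":0.34,"y":-0.078,"z":0,"ax":0,"ay":0,"az":0,"jaw":0.5},
])

```text
time: 25.93
position: [512.8, -27.2, 139.9]
tool_rot: [-0.0, 0.646, 0.763, 0.0]
wrist_force: [0.3, -0.2, -1.0]
finger_gap: 56.7
grasp_force: 43.0
```

Emit:
servo_tool([
  {"x":0,"y":0,"z":0.03,"ax":0,"ay":0,"az":0,"jaw":0.5},
  {"x":0,"y":0,"z":0.07,"ax":0,"ay":0,"az":0,"jaw":0.5},
  {"x":0,"y":0,"z":0.11,"ax":0,"ay":0,"az":0,"jaw":0.5},
  {"x":0,"y":0,"z":0.13,"ax":0,"ay":0,"az":0,"jaw":0.5},
  {"x":0,"y":0,"z":0.13,"ax":0,"ay":0,"az":0,"jaw":0.5},
])

```text
time: 26.35
position: [512.6, -29.0, 72.8]
tool_rot: [-0.002, 0.646, 0.763, -0.001]
wrist_force: [-0.3, 0.8, -0.4]
finger_gap: 56.7
grasp_force: 43.0
```

```bash
python3 - <<'E'
from h import *
s=read_state();P=s["position"];print(P,s["wrist_force"],s["tool_rot"].round(3));d=P[:2]-np.array(BOX[:2]);c,n=np.cos(.167),np.sin(.167)
print("box",c*d[0]+n*d[1],-n*d[0]+c*d[1])
E
```

```text
[512.63802942 -28.95990657  72.83787274] [-0.27055734  0.78376617 -0.42879356] [-0.002  0.646  0.763 -0.001]
box -2.64948521680137 -43.017967524681424
```

Good position: y −43, and the fence is clear. I lower the pot slowly until contact.

Emit:
servo_tool([
  {"x":0,"y":0,"z":0.002,"ax":0,"ay":0,"az":0,"jaw":0.5},
  {"x":0,"y":0,"z":0.004,"ax":0,"ay":0,"az":0,"jaw":0.5},
  {"x":0,"y":0,"z":0.006,"ax":0,"ay":0,"az":0,"jaw":0.5},
  {"x":0,"y":0,"z":0.006,"ax":0,"ay":0,"az":0,"jaw":0.5},
])

```text
time: 26.68
position: [514.9, -29.3, 72.3]
tool_rot: [0.001, 0.646, 0.763, 0.0]
wrist_force: [0.6, 0.3, -1.0]
finger_gap: 57.1
grasp_force: 43.0
```

Emit:
servo_tool([
  {"x":0,"y":0,"z":0.002,"ax":0,"ay":0,"az":0,"jaw":0.5},
  {"x":0,"y":0,"z":0.003,"ax":0,"ay":0,"az":0,"jaw":0.5},
  {"x":0,"y":0,"z":0.003,"ax":0,"ay":0,"az":0,"jaw":0.5},
])

```text
time: 26.93
position: [514.4, -29.1, 70.3]
tool_rot: [0.0, 0.646, 0.763, -0.0]
wrist_force: [0.0, 0.2, -0.9]
finger_gap: 57.0
grasp_force: 43.0
```

Emit:
servo_tool([
  {"x":0,"y":0,"z":0.002,"ax":0,"ay":0,"az":0,"jaw":0.5},
  {"x":0,"y":0,"z":0.003,"ax":0,"ay":0,"az":0,"jaw":0.5},
  {"x":0,"y":0,"z":0.003,"ax":0,"ay":0,"az":0,"jaw":0.5},
])

```text
time: 27.18
position: [514.3, -29.1, 68.5]
tool_rot: [0.0, 0.646, 0.763, -0.0]
wrist_force: [-0.2, 0.3, -2.3]
finger_gap: 56.8
grasp_force: 43.0
```

Emit:
servo_tool([
  {"x":0,"y":0,"z":0.002,"ax":0,"ay":0,"az":0,"jaw":0.5},
  {"x":0,"y":0,"z":0.002,"ax":0,"ay":0,"az":0,"jaw":0.5},
])

```text
time: 27.35
position: [514.4, -29.1, 68.2]
tool_rot: [0.0, 0.646, 0.763, -0.0]
wrist_force: [-1.7, 1.1, 4.4]
finger_gap: 56.8
grasp_force: 43.3
```

Emit:
servo_tool([
  {"x":0,"y":0,"z":0,"ax":0,"ay":0,"az":0,"jaw":-0.5},
  {"x":0,"y":0,"z":0,"ax":0,"ay":0,"az":0,"jaw":-0.7},
  {"x":0,"y":0,"z":0,"ax":0,"ay":0,"az":0,"jaw":-0.7},
])

```text
time: 27.6
position: [514.5, -29.1, 67.6]
tool_rot: [0.0, 0.646, 0.763, -0.0]
wrist_force: [-0.2, -0.1, 0.1]
finger_gap: 72.5
grasp_force: 0.0
```

Emit:
servo_tool([
  {"x":0,"y":0,"z":-0.02,"ax":0,"ay":0,"az":0,"jaw":-0.7},
  {"x":0,"y":0,"z":-0.06,"ax":0,"ay":0,"az":0,"jaw":-0.7},
  {"x":0,"y":0,"z":-0.12,"ax":0,"ay":0,"az":0,"jaw":-0.7},
  {"x":0,"y":0,"z":-0.18,"ax":0,"ay":0,"az":0,"jaw":-0.7},
  {"x":0,"y":0,"z":-0.24,"ax":0,"ay":0,"az":0,"jaw":-0.7},
])

```text
time: 28.02
position: [514.1, -29.0, 189.5]
tool_rot: [0.0, 0.646, 0.763, -0.0]
wrist_force: [1.4, -0.0, 0.5]
finger_gap: 72.5
grasp_force: 0.0
```

Emit:
servo_tool([
  {"x":-0.08,"y":0,"z":0,"ax":0,"ay":0,"az":0,"jaw":-0.7},
  {"x":-0.16,"y":0,"z":0,"ax":0,"ay":0,"az":0,"jaw":-0.7},
  {"x":-0.24,"y":0,"z":0,"ax":0,"ay":0,"az":0,"jaw":-0.7},
  {"x":-0.3,"y":0,"z":0,"ax":0,"ay":0,"az":0,"jaw":-0.7},
  {"x":-0.3,"y":0,"z":0,"ax":0,"ay":0,"az":0,"jaw":-0.7},
])

```text
time: 28.43
position: [540.2, -182.1, 188.4]
tool_rot: [0.002, 0.648, 0.762, -0.001]
wrist_force: [1.6, 0.6, 0.8]
finger_gap: 72.7
grasp_force: 0.0
```

```bash
python3 plate.py; python3 - <<'E'
from h import *
r,d=cam("scene");t,_=cam("top")
im=np.hstack([cv2.resize(r[165:265,200:300],(400,400),interpolation=cv2.INTER_CUBIC),cv2.resize(t[190:310,180:300],(400,400),interpolation=cv2.INTER_CUBIC)])
cv2.imwrite("pics/c9.png",im[...,::-1])
E
```

```text
tcp [ 540.2 -182.1  188.4] [ 0.002  0.648  0.762 -0.001] [1.6 0.6 0.8]
plate top: slope x,y, z at centre [-5.0000e-03  1.0000e-03  5.0932e+01] z at y=-85,+85 50.8 51.0 y ext [-80.6  84.3] x ext [-52.   58.7] 833
```

View pics/c9.png

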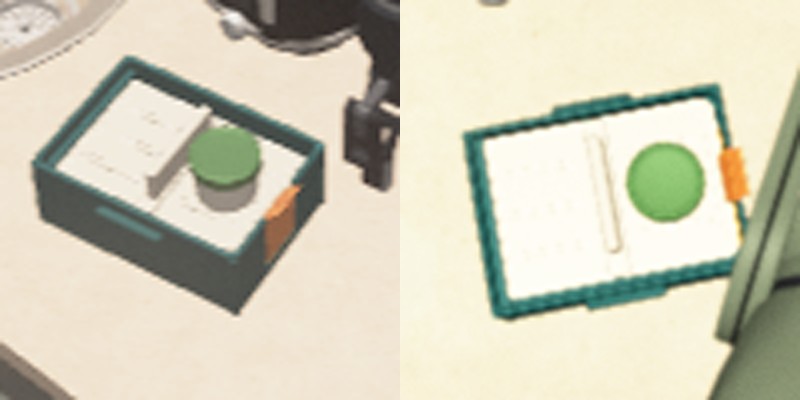

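The divider lies level under the lip, the clip is upright over its edge, and the pot stands upright on the plate near pixel (665,180) in the top view. The gripper is clear, so I hand in.

```bash
python3 -c "
from cell import robot
print(robot.close_job())"
```

```text
the job is handed in; nothing more can be done
None
```

I packed the lunch box and handed in the job at about 28 s; the hand-in returned no verdict. In the last pictures both tubs were in, the divider lay level under the lip with the clip snapped over it, and the pot stood upright on the plate.

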